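# Swap the battery packs in the charging dock

## Robot

A 6-joint arm with a two-finger parallel gripper is mounted at the origin on a cart in front of the work surface, level with it; the furniture and walls round the work are solid. World frame = base frame: x ahead of the robot, y to its left, z up, the work surface at z = 0. Lengths are in m, angles in rad, forces in N, time in s.
With the tool pointing down it reaches from about 0.425 to 0.95 m from the base axis. Payload 14.7 kg.
Tool frame: the origin (TCP) lies at the very end of the fingers, on their centre line; the grasp point (between the pads) lies 19 mm behind it; z points along the fingers, y is the line along which they close (so a half turn about z gives the same grasp; the last joint's range is limited). The gripper opens to 85 mm and grips with 20 to 120 N. Pads are 22 mm wide; open, the fingers measure 114 mm over their backs; the gripper's body (76 mm by 85 mm) begins 54 mm behind the grasp point. The pads swing forward as they close: fully open they stand 13 mm farther back than shut.
Start: joints at [1.142, 0.48, 1.596, -0, 1.065, -0.047], TCP at [0.242, 0.603, 0.231] pointing down, gripper open.
Joint ranges: [-2.75, 2.75], [-0.82, 2.05], [0.23, 2.67], [-1.56, 4.7], [0.09, 2.69], [-2.92, 2.92]. Speed limits (rad/s): [1.89, 1.89, 2.39, 3.01, 3.01, 3.01].

## Interface

Orientations are given as a 3x3 rotation matrix whose columns are the frame's x, y, z axes.
In Python, from station import robot gives the robot as it stands.
- The arm moves only by the tool drive_tool, never from a script. Its argument "targets" is a list of rows, each an object with "travel": the shift along the world's x, y, z in cm, a list of three; "twist": the turn about the world's z in rad; "grip": the gripper's target within -1 to 1 (fully open at 1, half-way at 0, shut at -1). In form: [{"travel": [dx, dy, dz], "twist": twist, "grip": grip}, ...]. A call has exactly 8 rows; each row is the pose to reach, as a shift and turn from the pose commanded when the call began; what a row does not reach only later rows make up. A row lasts 1/12 s, in which the tool goes at most 41.7 mm and 7.16 degrees, less where a joint would pass 70% of its speed; a pose out of reach is approached as far as the arm can. A call with a gripper value outside its range is refused whole. The fingers move at their own pace and stop on an object; the grip force is fixed at half the most. Time passes only in rows, so rows that repeat a pose let the fingers close, or fill a call up. It gives the time, the measured TCP pose, the force, the opening and the grip force at its end, in the units of the state.
- robot.get_state(): the state, without advancing time (a new reading comes with each control period).
- robot.get_image(name): name is "scene" or "side" or "wrist"; returns a dict with "img" (480x640x3 uint8, red, green, blue), "fov_y" (degrees; the focal length in pixels is half the picture's height over the tangent of half this angle, whatever the lens; pixels are square), "cx", "cy" (the principal point, pixels), "pose" (4x4, takes a point from camera to world coordinates). Camera axes: x right, y down, z forward; pixel columns grow to the right and rows downward; lengths in m; the calibration is good to about 2 mm. A picture is of the moment at which its call begins. There is no depth.
- robot.sign_off(): hands the job in; it is judged then, once.
Trained networks look in a picture, given as the dict that the camera call returned (one of the last four; its "shot" number tells which), for a name from the list of things; names that differ only in an ending like _2 or _b are one class to them, and where a whole thing is asked for, a point or a joint stands for the part that bears it (a point fixed in the world has none). Each returns a list of dicts, best first, with "score" (0 to 1); they miss things now and then, are a little off and sometimes report something else, mostly with a low value. They report only what shows in the picture. A call takes as long as a camera call. They do not tell look-alikes from the thing itself.
- robot.find_in(picture, thing): "uv" ([column, row] in pixels, amid what is visible of it).
The state is a dict: "time": time; "joint_positions": joint angles; "qd": joint speeds; "effort": joint torques, N m; "position": TCP position; "tcp_rot": TCP orientation; "force": force on the tool from outside, world axes, zero at the start; "torque": the same for the moment, N m; "width": finger opening in m; "gripper_force": force on a finger pad.
Only numpy, scipy, OpenCV 4.12 (cv2) and the standard library are available. Lean on these libraries where they do the work, as an engineer would, in place of code of your own. Each camera call takes 0.05 s, during which the arm holds its last target. There are 200 camera calls.

## Task

Switch the charging dock off by turning its dial so that the pointer stands at the red mark, then take the charged battery packs (green) out of it and lay them flat in the wooden tray, and put every empty pack (orange) that lies on the worktop into a bay of the dock: hook its nose bar under the lip at the front, then swing its tail down until it lies flat on the bay floor. When all are in, turn the pointer to the orange mark; leave the mug, jars and other things where they are.

Things in the scene. Friction and masses are not known exactly. Their poses are not given: they have to be found in the camera images.
- dock: white charging dock fixed to the worktop, 116 x 345 mm, place and yaw vary. Origin on the worktop; x to its far side, y to its left, z up. Three equal bays 80 mm apart, open at the top, black floors 14 mm above the worktop. Along their front runs a wall with a grey lip that reaches back over the floors (see lip). The dial stands on a raised grey block at the right end.
- lip (a point): on the lip's top at its rear edge, dock's y = 40 mm. The lip is one straight bar over all bays: it covers 0 to 10 mm behind the front wall's inner face, 12 to 18 mm above the bay floor (a 12 mm high slot below it). A level pack does not go in from above: with its nose down and tail raised 20 to 30 degrees, lower the bar to the floor behind the lip, slide it forward under it, swing the tail down.
- bay_0 (a point): left bay: point on the bay floor at the inner face of the front wall, on the bay's centre line; axes as the dock. Tail wall's inner face at x = 93 mm, 10 mm high. Side guides 6 mm high, 44 mm apart (2 mm play each side), at x = 40 to 95 mm. A seated pack lies flat, yaw as the dock, bar centre at x = 5 to 9 mm, origin at x = 54 to 58 mm. Nothing snaps; its weight keeps it there.
- bay_1 (a point): middle bay, as bay_0; in the dock's frame the points bay_0, bay_1, bay_2 lie at x = -50 mm and y = +120, +40, -40 mm, 14 mm up
- bay_2 (a point): right bay (next to the dial), as bay_0
- dial (a joint): black dial's angle, -0.15 to 4.71, grows clockwise seen from above; turns with 0.04 Nm friction and stays where it is left. Its white pointer line is at the red mark (off) at 0 and at the orange mark at 2.618; white ticks every 30 degrees. At 0 the pointer points 135 degrees counter-clockwise (from above) from the dock's x axis: to the front left.
- dial_grip (a point): point on the dial's axis at mid-height of its grip bar, 49 mm above the worktop. Bar 44 mm long, 12 mm wide, from 9 mm below to 9 mm above this point, on a disc of 48 mm diameter; the white pointer line runs on the bar's top from the axis to one end. Its axes turn with the dial; at dial 0 they are the dock's.
- wood_tray: shallow wooden tray fixed to the worktop, 150 x 180 mm (x, y) outside, walls 5 mm thick and 24 mm high, floor 5 mm thick. Origin: centre of its underside. Empty at the start.
- empty_a: battery pack, black block 70 x 40 x 30 mm (long, wide, tall) with orange top and band, 0.15 kg. Origin: centre of its underside; x from nose to tail, z up. At the nose (-x) a low neck 6 mm thick, 30 mm wide carries a steel cross bar 9 mm thick, 36 mm long: see empty_a_nose. Empty; at the start flat on the worktop. May be absent (None).
- empty_b: battery pack, black block 70 x 40 x 30 mm (long, wide, tall) with orange top and band, 0.15 kg. Origin: centre of its underside; x from nose to tail, z up. At the nose (-x) a low neck 6 mm thick, 30 mm wide carries a steel cross bar 9 mm thick, 36 mm long: see empty_a_nose. Empty; at the start flat on the worktop. May be absent (None).
- empty_c: battery pack, black block 70 x 40 x 30 mm (long, wide, tall) with orange top and band, 0.15 kg. Origin: centre of its underside; x from nose to tail, z up. At the nose (-x) a low neck 6 mm thick, 30 mm wide carries a steel cross bar 9 mm thick, 36 mm long: see empty_a_nose. Empty; at the start flat on the worktop. May be absent (None).
- empty_a_nose (a point): centre of this pack's nose bar: 49 mm before the pack's origin (at its x = -49 mm), 4.5 mm above its underside; green packs are the same shape
- empty_b_nose (a point): centre of this pack's nose bar: 49 mm before the pack's origin (at its x = -49 mm), 4.5 mm above its underside; green packs are the same shape
- empty_c_nose (a point): centre of this pack's nose bar: 49 mm before the pack's origin (at its x = -49 mm), 4.5 mm above its underside; green packs are the same shape
- charged_a: battery pack, black block 70 x 40 x 30 mm (long, wide, tall) with green top and band, 0.15 kg. Origin: centre of its underside; x from nose to tail, z up. At the nose (-x) a low neck 6 mm thick, 30 mm wide carries a steel cross bar 9 mm thick, 36 mm long: see empty_a_nose. Charged; at the start seated in bay_0. May be absent (None).
- charged_b: battery pack, black block 70 x 40 x 30 mm (long, wide, tall) with green top and band, 0.15 kg. Origin: centre of its underside; x from nose to tail, z up. At the nose (-x) a low neck 6 mm thick, 30 mm wide carries a steel cross bar 9 mm thick, 36 mm long: see empty_a_nose. Charged; at the start seated in bay_1. May be absent (None).
- charged_c: battery pack, black block 70 x 40 x 30 mm (long, wide, tall) with green top and band, 0.15 kg. Origin: centre of its underside; x from nose to tail, z up. At the nose (-x) a low neck 6 mm thick, 30 mm wide carries a steel cross bar 9 mm thick, 36 mm long: see empty_a_nose. Charged; at the start seated in bay_2. May be absent (None).
- mug: bystander: small green mug 65 x 94 x 52 mm; origin: centre of its underside
- spice_jar: bystander: spice jar with a red cap, 45 mm thick, 106 mm tall; origin: centre of its underside
- salt_mill: bystander: grey salt mill, 44 mm thick, 90 mm tall; origin: centre of its underside
- frother: bystander: black hand-held milk frother lying down, 207 mm long; origin: centre of its underside
- tea_box: bystander: dark blue tea box 64 x 123 x 88 mm; origin: centre of its underside
- scoop: bystander: metal coffee scoop lying down, 148 mm long; origin: centre of its underside
Mind the look-alikes: they are no part of the job. What is shaped like the empty_a but yellow is not meant.

How it is judged:
On the way, in this order (a step that is already met when the one before it is completed fails the run):
1. the dial's pointer is at the red mark (off) (value of joint dial between -0.13 and 0.13 rad), for 0.2 s.
2. every charged pack lies flat in the tray, released (x of charged_a in the frame of wood_tray between -0.065 and 0.065 m and y of charged_a in the frame of wood_tray between -0.075 and 0.075 m and height (world z) of each of charged_a, charged_b, charged_c below 0.015 m and angle between each of charged_a, charged_b, charged_c's own z axis and vertical below 0.15 rad and contact force between each of charged_a, charged_b, charged_c and the fingers below 0.05 N and x of charged_b in the frame of wood_tray between -0.065 and 0.065 m and y of charged_b in the frame of wood_tray between -0.075 and 0.075 m and x of charged_c in the frame of wood_tray between -0.065 and 0.065 m and y of charged_c in the frame of wood_tray between -0.075 and 0.075 m), for 0.2 s.
3. every empty pack is hooked under the lip and flat in a bay, released (((x of empty_a_nose in the frame of bay_0 between 0 and 0.0112 m and y of empty_a_nose in the frame of bay_0 between -0.008 and 0.008 m and z of empty_a_nose in the frame of bay_0 below 0.009 m and angle between empty_a's own z axis and vertical below 0.06 rad) or (x of empty_a_nose in the frame of bay_1 between 0 and 0.0112 m and y of empty_a_nose in the frame of bay_1 between -0.008 and 0.008 m and z of empty_a_nose in the frame of bay_1 below 0.009 m and angle between empty_a's own z axis and vertical below 0.06 rad) or (x of empty_a_nose in the frame of bay_2 between 0 and 0.0112 m and y of empty_a_nose in the frame of bay_2 between -0.008 and 0.008 m and z of empty_a_nose in the frame of bay_2 below 0.009 m and angle between empty_a's own z axis and vertical below 0.06 rad)) and ((x of empty_b_nose in the frame of bay_0 between 0 and 0.0112 m and y of empty_b_nose in the frame of bay_0 between -0.008 and 0.008 m and z of empty_b_nose in the frame of bay_0 below 0.009 m and angle between empty_b's own z axis and vertical below 0.06 rad) or (x of empty_b_nose in the frame of bay_1 between 0 and 0.0112 m and y of empty_b_nose in the frame of bay_1 between -0.008 and 0.008 m and z of empty_b_nose in the frame of bay_1 below 0.009 m and angle between empty_b's own z axis and vertical below 0.06 rad) or (x of empty_b_nose in the frame of bay_2 between 0 and 0.0112 m and y of empty_b_nose in the frame of bay_2 between -0.008 and 0.008 m and z of empty_b_nose in the frame of bay_2 below 0.009 m and angle between empty_b's own z axis and vertical below 0.06 rad)) and ((x of empty_c_nose in the frame of bay_0 between 0 and 0.0112 m and y of empty_c_nose in the frame of bay_0 between -0.008 and 0.008 m and z of empty_c_nose in the frame of bay_0 below 0.009 m and angle between empty_c's own z axis and vertical below 0.06 rad) or (x of empty_c_nose in the frame of bay_1 between 0 and 0.0112 m and y of empty_c_nose in the frame of bay_1 between -0.008 and 0.008 m and z of empty_c_nose in the frame of bay_1 below 0.009 m and angle between empty_c's own z axis and vertical below 0.06 rad) or (x of empty_c_nose in the frame of bay_2 between 0 and 0.0112 m and y of empty_c_nose in the frame of bay_2 between -0.008 and 0.008 m and z of empty_c_nose in the frame of bay_2 below 0.009 m and angle between empty_c's own z axis and vertical below 0.06 rad)) and contact force between each of empty_a, empty_b, empty_c and the fingers below 0.05 N), for 0.2 s.
4. the dial's pointer is at the orange mark (value of joint dial between 2.488 and 2.748 rad), for 0.2 s.
At the end, for the whole second after the job is handed in: charged packs lie flat (0.15 rad) in the tray; each empty pack lies flat (0.06 rad) in a bay, its bar centre 0 to 11.2 mm behind the front wall, under 9 mm above the floor, within 8 mm of the centre line; dial within 0.13 rad of the mark; packs released, at rest (all of step 2 and all of step 3 and all of step 4 and linear speed of each of empty_a, empty_b, empty_c, charged_a, charged_b, charged_c below 0.02 m/s); the robot touches nothing.
It fails at once if a bystander (mug, spice jar, salt mill, frother, tea box or scoop) is moved more than 4 cm (distance of any of mug, spice_jar, salt_mill, frother, tea_box, scoop from where it was at the start of the episode above 0.04 m).
Of empty_a, empty_b, empty_c only 2 to 3 are there at a start; the rules pass over those that are not, and their reading is None.
Of charged_a, charged_b, charged_c only 2 to 2 are there at a start; the rules pass over those that are not, and their reading is None.
At some moment in a run one of empty_a, empty_b, empty_c may be knocked a few centimetres aside while the robot is not near it.
Once in a run the grip may slacken for a moment while it holds something.
It also fails if it takes over 210 s, if anything falls off the work surface, if the arm or the gripper's body presses on something with over 40 N, if the wrist force passes 120 N, or if a joint passes its speed limit or range.

## Working session

There is one attempt and no reset: what is moved stays moved. The work goes in short steps, Python scripts to look and compute and a tool call to move; the robot and the scene stay as the last step left them, time stands still between calls to the robot, and variables do not carry over. Pictures are saved under pics/ and viewed, at most 14 in all, crops included, and the job is handed in when it is done.

Besides the shell and the picture viewer there is one more tool, called after "Call:" as name(argument=value, ...), one argument or row to a line, values as JSON. drive_tool: Moves the arm, as the interface text tells. Its arguments: {"type":"object","properties":{"targets":{"type":"array"}},"required":["targets"]}

```bash
mkdir -p pics
cat > h.py <<'E'
import numpy as np, cv2
from station import robot
def shot(n,save=None):
    p=robot.get_image(n)
    if save: cv2.imwrite(f'pics/{save}.png',cv2.cvtColor(p['img'],cv2.COLOR_RGB2BGR))
    return p
def ray(p,uv,z):
    f=240/np.tan(np.radians(p['fov_y'])/2); T=np.array(p['pose'])
    d=T[:3,:3]@np.array([(uv[0]-p['cx'])/f,(uv[1]-p['cy'])/f,1]); o=T[:3,3]
    return o+d*(z-o[2])/d[2]
def proj(p,X):
    f=240/np.tan(np.radians(p['fov_y'])/2); T=np.array(p['pose'])
    c=T[:3,:3].T@(np.array(X)-T[:3,3]); return np.array([p['cx']+f*c[0]/c[2],p['cy']+f*c[1]/c[2]])
E
python3 - <<'E'
from h import *
np.set_printoptions(precision=3,suppress=True)
for n in ['scene','side','wrist']:
    p=shot(n,n+'0'); print(n,p['fov_y'],p['cx'],p['cy'],'\n',np.array(p['pose']))
    if n=='wrist': continue
    for t,z in [('empty_a',.03),('charged_a',.044),('dock',.03),('dial',.058),('wood_tray',.01),('mug',.03),('spice_jar',.05),('salt_mill',.05),('frother',.02),('tea_box',.05),('scoop',.01)]:
        print(t,[(np.round(d['uv']).astype(int).tolist(),round(d['score'],2),ray(p,d['uv'],z)[:2].round(3).tolist()) for d in robot.find_in(p,t)[:6]])
E
```

```text
scene 47.46454541542325 314.2433889712345 244.18740143545782 
 [[ 0.682 -0.323  0.656 -0.734]
 [-0.731 -0.273  0.625 -1.12 ]
 [-0.023 -0.906 -0.422  0.871]
 [ 0.     0.     0.     1.   ]]
empty_a [([308, 270], 0.63, [0.412, 0.003]), ([272, 268], 0.56, [0.347, 0.107]), ([361, 270], 0.5, [0.526, -0.13]), ([268, 236], 0.45, [0.516, 0.311])]
charged_a [([326, 245], 0.67, [0.573, 0.065]), ([344, 257], 0.53, [0.545, -0.044])]
dock [([360, 268], 0.55, [0.532, -0.12])]
dial []
wood_tray [([415, 302], 0.64, [0.497, -0.36]), ([338, 288], 0.59, [0.41, -0.129])]
mug [([337, 288], 0.8, [0.384, -0.147]), ([254, 214], 0.28, [0.63, 0.523])]
spice_jar [([251, 211], 0.64, [0.614, 0.52])]
salt_mill []
frother [([310, 273], 0.55, [0.415, -0.003])]
tea_box [([310, 273], 0.62, [0.375, -0.043])]
scoop [([405, 334], 0.78, [0.34, -0.433]), ([362, 270], 0.19, [0.561, -0.108])]
side 57.9591081695669 323.14596275607136 240.35436727279998 
 [[-0.999  0.025 -0.02   0.526]
 [ 0.032  0.645 -0.763  1.256]
 [-0.006 -0.763 -0.646  1.063]
 [ 0.     0.     0.     1.   ]]
empty_a [([346, 238], 0.82, [0.411, 0.025]), ([357, 259], 0.69, [0.378, 0.142]), ([312, 303], 0.59, [0.539, 0.339])]
charged_a [([303, 245], 0.67, [0.567, 0.075]), ([302, 235], 0.57, [0.571, 0.02])]
dock [([310, 221], 0.74, [0.542, -0.084])]
dial [([308, 205], 0.4, [0.549, -0.153])]
wood_tray [([318, 182], 0.82, [0.501, -0.391])]
mug [([348, 210], 0.74, [0.388, -0.15])]
spice_jar [([298, 340], 0.78, [0.581, 0.495])]
salt_mill [([334, 355], 0.93, [0.481, 0.548])]
frother [([384, 317], 0.77, [0.319, 0.397])]
tea_box [([308, 221], 0.74, [0.549, -0.055]), ([354, 174], 0.68, [0.343, -0.393]), ([278, 176], 0.62, [0.678, -0.387])]
scoop [([355, 176], 0.42, [0.336, -0.435])]
wrist 61.83458432350651 315.975907592169 243.80748513490684 
 [[ 0.373  0.879  0.298  0.166]
 [ 0.928 -0.354 -0.119  0.634]
 [ 0.001  0.321 -0.947  0.373]
 [ 0.     0.     0.     1.   ]]
```

View pics/side0.png

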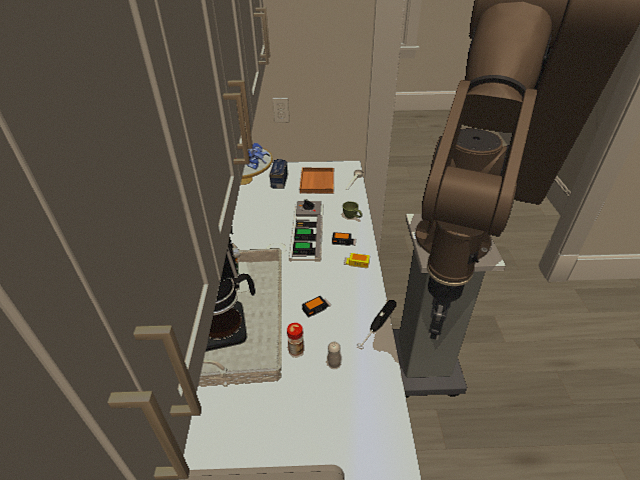

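```bash
python3 -c "
import cv2
i=cv2.imread('pics/scene0.png')[190:350,200:440];cv2.imwrite('pics/scene0c.png',cv2.resize(i,(792,528),interpolation=cv2.INTER_CUBIC))"
```

```text
(no output)
```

View pics/scene0c.png

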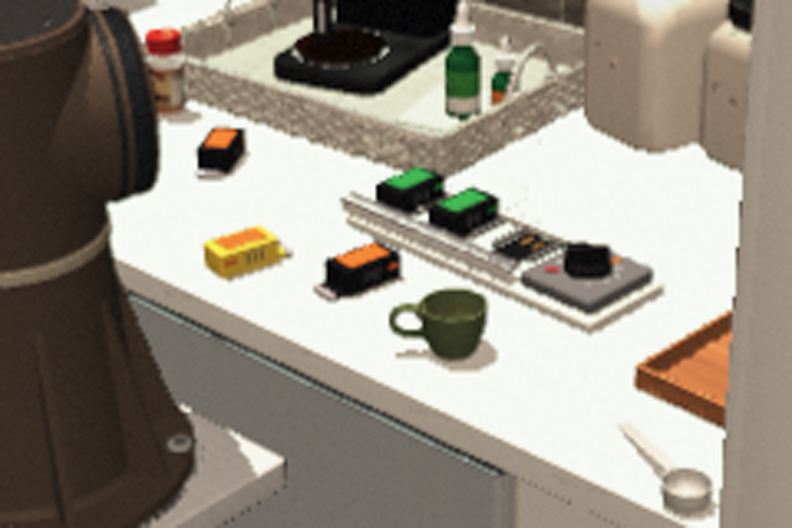

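Call:
drive_tool(
  targets=[
    {"travel": [3,-2,4],"twist": 0.1,"grip": 1},
    {"travel": [5,-5,7],"twist": 0.2,"grip": 1},
    {"travel": [6,-8,10],"twist": 0.3,"grip": 1},
    {"travel": [8,-11,10],"twist": 0.38,"grip": 1},
    {"travel": [10,-15,10],"twist": 0.38,"grip": 1},
    {"travel": [11,-18,10],"twist": 0.38,"grip": 1},
    {"travel": [12,-22,10],"twist": 0.38,"grip": 1},
    {"travel": [14,-25,10],"twist": 0.38,"grip": 1},
  ],
)

```text
time: 1.92
position: [0.3812, 0.3505, 0.3316]
tcp_rot: [[-1.0, 0.002, -0.0], [0.002, 1.0, -0.0], [0.0, -0.0, -1.0]]
force: [1.1, 1.2, 0.7]
width: 0.0854
gripper_force: 0.0
```

Call:
drive_tool(
  targets=[
    {"travel": [2,-3,0],"twist": 0,"grip": 1},
    {"travel": [3,-7,0],"twist": 0,"grip": 1},
    {"travel": [5,-10,0],"twist": 0,"grip": 1},
    {"travel": [6,-14,0],"twist": 0,"grip": 1},
    {"travel": [8,-17,0],"twist": 0,"grip": 1},
    {"travel": [10,-21,0],"twist": 0,"grip": 1},
    {"travel": [12,-25,0],"twist": 0,"grip": 1},
    {"travel": [12,-25,0],"twist": 0,"grip": 1},
  ],
)

```text
time: 2.58
position: [0.5045, 0.0982, 0.3314]
tcp_rot: [[-1.0, 0.005, 0.001], [0.005, 1.0, -0.002], [-0.001, -0.002, -1.0]]
force: [0.2, -0.2, -0.5]
width: 0.0853
gripper_force: 0.0
```

Run:
```python
from h import *
np.set_printoptions(precision=3,suppress=True)
s=robot.get_state(); print(s['time'],s['position'],np.array(s['tcp_rot']),s['joint_positions'])
p=shot('wrist','w1'); print(np.array(p['pose']))
for t,z in [('empty_a',.03),('charged_a',.044),('dock',.03),('dial',.058),('wood_tray',.01),('mug',.03)]:
        print(t,[(np.round(d['uv']).astype(int).tolist(),round(d['score'],2),ray(p,d['uv'],z)[:2].round(3).tolist()) for d in robot.find_in(p,t)[:6]])
```

```text
2.5833 [0.504 0.098 0.331] [[-1.     0.005  0.001]
 [ 0.005  1.    -0.002]
 [-0.001 -0.002 -1.   ]] [ 0.135  0.192  1.771 -0.002  1.177 -1.431]
[[ 0.005  0.947  0.322  0.422]
 [ 1.    -0.005 -0.002  0.099]
 [-0.001  0.322 -0.947  0.473]
 [ 0.     0.     0.     1.   ]]
empty_a [([234, 106], 0.97, [0.421, 0.013]), ([518, 200], 0.87, [0.522, 0.326]), ([346, 60], 0.71, [0.377, 0.129])]
charged_a [([228, 237], 0.71, [0.56, -0.0]), ([295, 238], 0.64, [0.561, 0.074]), ([629, 246], 0.43, [0.573, 0.453])]
dock [([155, 218], 0.88, [0.541, -0.086])]
dial [([69, 225], 0.86, [0.541, -0.168])]
wood_tray [([228, 237], 0.27, [0.57, -0.008])]
mug [([297, 239], 0.73, [0.567, 0.076]), ([66, 58], 0.72, [0.373, -0.153])]
```

View pics/w1.png

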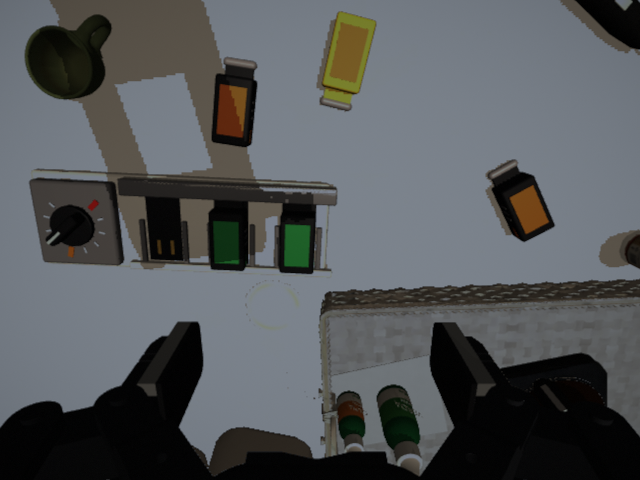

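Call:
drive_tool(
  targets=[
    {"travel": [0,-3,0],"twist": -0.12,"grip": 1},
    {"travel": [1,-7,0],"twist": -0.24,"grip": 1},
    {"travel": [1,-10,-1],"twist": -0.36,"grip": 1},
    {"travel": [2,-13,-2],"twist": -0.48,"grip": 1},
    {"travel": [2,-17,-3],"twist": -0.6,"grip": 1},
    {"travel": [3,-20,-4],"twist": -0.72,"grip": 1},
    {"travel": [3,-23,-5],"twist": -0.84,"grip": 1},
    {"travel": [3.9,-26.3,-6],"twist": -0.96,"grip": 1},
  ],
)

```text
time: 3.6
position: [0.5405, -0.1598, 0.2709]
tcp_rot: [[-0.569, 0.823, -0.0], [0.823, 0.569, 0.0], [0.001, -0.0, -1.0]]
force: [1.7, 1.5, 0.1]
width: 0.0856
gripper_force: 0.0
```

Call:
drive_tool(
  targets=[
    {"travel": [0,0,-1],"twist": -0.12,"grip": 1},
    {"travel": [0,0,-2],"twist": -0.24,"grip": 1},
    {"travel": [0,0,-3],"twist": -0.36,"grip": 1},
    {"travel": [0,0,-4],"twist": -0.48,"grip": 1},
    {"travel": [0,0,-5],"twist": -0.6,"grip": 1},
    {"travel": [0,0,-6],"twist": -0.72,"grip": 1},
    {"travel": [0,0,-7],"twist": -0.84,"grip": 1},
    {"travel": [0,0,-7],"twist": -0.96,"grip": 1},
  ],
)

```text
time: 4.27
position: [0.5405, -0.1582, 0.1996]
tcp_rot: [[0.348, 0.938, -0.002], [0.938, -0.348, 0.001], [0.0, -0.002, -1.0]]
force: [-0.8, -0.1, -0.9]
width: 0.0856
gripper_force: 0.0
```

Call:
drive_tool(
  targets=[
    {"travel": [0,0,0],"twist": -0.12,"grip": 0.5},
    {"travel": [0,0,0],"twist": -0.24,"grip": 0.5},
    {"travel": [0,0,0],"twist": -0.36,"grip": 0.5},
    {"travel": [0,0,0],"twist": -0.48,"grip": 0.5},
    {"travel": [0,0,0],"twist": -0.6,"grip": 0.5},
    {"travel": [0,0,0],"twist": -0.72,"grip": 0.5},
    {"travel": [0,0,0],"twist": -0.84,"grip": 0.5},
    {"travel": [0,0,0],"twist": -0.96,"grip": 0.5},
  ],
)

```text
time: 4.93
position: [0.5414, -0.1585, 0.2014]
tcp_rot: [[0.967, 0.253, 0.0], [0.253, -0.967, 0.0], [0.0, 0.0, -1.0]]
force: [0.3, -0.5, -0.3]
width: 0.064
gripper_force: 0.0
```

Call:
drive_tool(
  targets=[
    {"travel": [0,0,0],"twist": -0.12,"grip": 0.5},
    {"travel": [0,0,0],"twist": -0.24,"grip": 0.5},
    {"travel": [0,0,0],"twist": -0.36,"grip": 0.5},
    {"travel": [0,0,0],"twist": -0.48,"grip": 0.5},
    {"travel": [0,0,0],"twist": -0.6,"grip": 0.5},
    {"travel": [0,0,0],"twist": -0.72,"grip": 0.5},
    {"travel": [0,0,0],"twist": -0.84,"grip": 0.5},
    {"travel": [0,0,0],"twist": -0.96,"grip": 0.5},
  ],
)

```text
time: 5.6
position: [0.5414, -0.1585, 0.2014]
tcp_rot: [[0.762, -0.648, 0.0], [-0.648, -0.762, 0.0], [0.0, -0.0, -1.0]]
force: [0.1, -0.3, 0.1]
width: 0.0642
gripper_force: 0.0
```

Call:
drive_tool(
  targets=[
    {"travel": [0,0,0],"twist": -0.12,"grip": 0.5},
    {"travel": [0,0,0],"twist": -0.24,"grip": 0.5},
    {"travel": [0,0,0],"twist": -0.31,"grip": 0.5},
    {"travel": [0,0,0],"twist": -0.31,"grip": 0.5},
    {"travel": [0,0,0],"twist": -0.31,"grip": 0.5},
    {"travel": [0,0,0],"twist": -0.31,"grip": 0.5},
    {"travel": [0,0,0],"twist": -0.31,"grip": 0.5},
    {"travel": [0,0,0],"twist": -0.31,"grip": 0.5},
  ],
)

```text
time: 6.27
position: [0.5412, -0.1596, 0.2013]
tcp_rot: [[0.533, -0.846, 0.0], [-0.846, -0.533, 0.0], [-0.0, -0.0, -1.0]]
force: [-0.2, 0.2, -0.4]
width: 0.0642
gripper_force: 0.0
```

Run:
```python
from h import *
np.set_printoptions(precision=3,suppress=True)
s=robot.get_state(); print(s['time'],s['position'],np.array(s['tcp_rot']),s['joint_positions'],s['width'])
p=shot('wrist','w2'); print(np.array(p['pose']))
for t,z in [('dial',.058)]:
        print(t,[(np.round(d['uv']).astype(int).tolist(),round(d['score'],2),ray(p,d['uv'],z)[:2].round(3).tolist()) for d in robot.find_in(p,t)[:6]])
```

```text
6.2667 [ 0.541 -0.16   0.201] [[ 0.533 -0.846  0.   ]
 [-0.846 -0.533  0.   ]
 [-0.    -0.    -1.   ]] [-0.341  0.394  1.828  0.     0.919  2.239] 0.06415741677422285
[[-0.846 -0.505 -0.171  0.586]
 [-0.533  0.801  0.272 -0.229]
 [-0.001  0.321 -0.947  0.343]
 [ 0.     0.     0.     1.   ]]
dial [([323, 191], 0.88, [0.552, -0.184])]
```

View pics/w2.png

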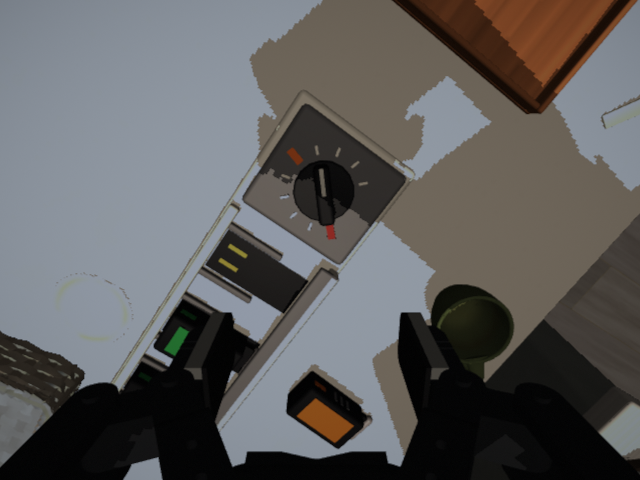

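Run:
```python
from h import *
import numpy as np,json
im=cv2.imread('pics/w2.png'); 
cv2.imwrite('pics/w2c.png',cv2.resize(im[80:440,100:440],None,fx=1.66,fy=1.66,interpolation=cv2.INTER_CUBIC))
T=np.eye(4);T[:3]=[[-0.846,-0.505,-0.171,0.586],[-0.533,0.801,0.272,-0.229],[-0.001,0.321,-0.947,0.343]]
p=dict(fov_y=61.83458,cx=315.976,cy=243.8075,pose=T)
r=lambda u,z:ray(p,u,z)[:2]
a=lambda d:np.degrees(np.arctan2(d[1],d[0])).round(1)
A,B=r((320,165),.058),r((327,222),.058); print('bar',A,B,(A+B)/2,np.linalg.norm(A-B),a(A-B))
c=(A+B)/2
print('red',a(r((330,232),.03)-c),'orange',a(r((294,156),.03)-c))
q=[r(u,.035) for u in [(302,105),(405,178),(338,264),(245,197)]];print('block',q,[a(q[i+1]-q[i]) for i in range(3)],np.mean(q,0))
```

```text
bar [ 0.56337704 -0.19821125] [ 0.53671458 -0.16583929] [ 0.55004581 -0.18202527] 0.04193841327187937 -50.5
red 131.3 orange -14.7
block [array([ 0.59572982, -0.22517603]), array([ 0.5009833 , -0.22220629]), array([ 0.50561808, -0.13534135]), array([ 0.59783551, -0.14362574])] [np.float64(178.2), np.float64(86.9), np.float64(-5.1)] [ 0.55004168 -0.18158735]
```

View pics/w2c.png

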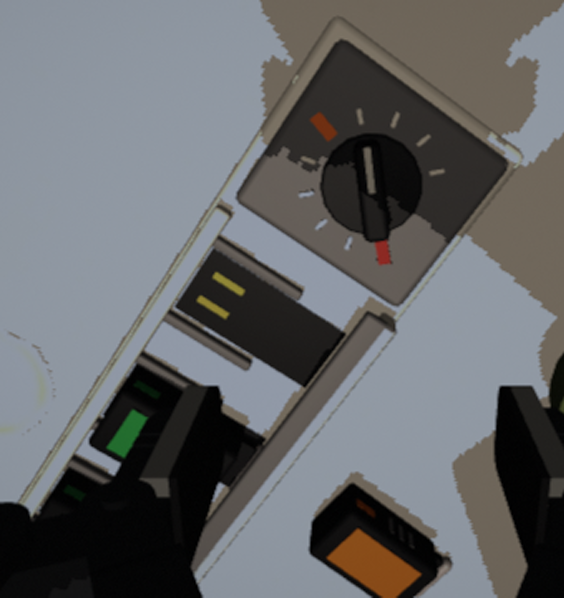

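Call:
drive_tool(
  targets=[
    {"travel": [0.5,-1,0],"twist": 0.06,"grip": 0.5},
    {"travel": [0.9,-2.2,-1],"twist": 0.127,"grip": 0.5},
    {"travel": [0.9,-2.2,-4],"twist": 0.127,"grip": 0.5},
    {"travel": [0.9,-2.2,-8],"twist": 0.127,"grip": 0.5},
    {"travel": [0.9,-2.2,-11],"twist": 0.127,"grip": 0.5},
    {"travel": [0.9,-2.2,-14],"twist": 0.127,"grip": 0.5},
    {"travel": [0.9,-2.2,-15.6],"twist": 0.127,"grip": 0.5},
    {"travel": [0.9,-2.2,-15.6],"twist": 0.127,"grip": 0.2},
  ],
)

```text
time: 7.03
position: [0.548, -0.1811, 0.0419]
tcp_rot: [[0.635, -0.773, -0.005], [-0.773, -0.635, 0.002], [-0.005, 0.003, -1.0]]
force: [-0.6, 0.5, 0.7]
width: 0.0531
gripper_force: 0.0
```

Call:
drive_tool(
  targets=[
    {"travel": [0,0,0],"twist": 0,"grip": -1},
    {"travel": [0,0,0],"twist": 0,"grip": -1},
    {"travel": [0,0,0],"twist": 0,"grip": -1},
    {"travel": [0,0,0],"twist": 0,"grip": -1},
    {"travel": [0,0,0],"twist": 0,"grip": -1},
    {"travel": [0,0,0],"twist": 0,"grip": -1},
    {"travel": [0,0,0],"twist": 0,"grip": -1},
    {"travel": [0,0,0],"twist": 0,"grip": -1},
  ],
)

```text
time: 7.7
position: [0.5502, -0.183, 0.0471]
tcp_rot: [[0.635, -0.772, 0.001], [-0.772, -0.635, -0.002], [0.002, 0.0, -1.0]]
force: [-9.3, -10.8, 10.5]
width: 0.01
gripper_force: 58.9
```

Call:
drive_tool(
  targets=[
    {"travel": [0,0,0.3],"twist": 0.1,"grip": -1},
    {"travel": [0,0,0.3],"twist": 0.2,"grip": -1},
    {"travel": [0,0,0.3],"twist": 0.3,"grip": -1},
    {"travel": [0,0,0.3],"twist": 0.4,"grip": -1},
    {"travel": [0,0,0.3],"twist": 0.5,"grip": -1},
    {"travel": [0,0,0.3],"twist": 0.6,"grip": -1},
    {"travel": [0,0,0.3],"twist": 0.7,"grip": -1},
    {"travel": [0,0,0.3],"twist": 0.8,"grip": -1},
  ],
)

```text
time: 8.37
position: [0.5503, -0.1811, 0.0485]
tcp_rot: [[0.997, -0.079, 0.0], [-0.079, -0.997, 0.001], [0.0, -0.001, -1.0]]
force: [6.6, 9.0, -19.7]
width: 0.0098
gripper_force: 61.7
```

Call:
drive_tool(
  targets=[
    {"travel": [0,0,0],"twist": 0.1,"grip": -1},
    {"travel": [0,0,0],"twist": 0.2,"grip": -1},
    {"travel": [0,0,0],"twist": 0.3,"grip": -1},
    {"travel": [0,0,0],"twist": 0.4,"grip": -1},
    {"travel": [0,0,0],"twist": 0.5,"grip": -1},
    {"travel": [0,0,0],"twist": 0.6,"grip": -1},
    {"travel": [0,0,0],"twist": 0.7,"grip": -1},
    {"travel": [0,0,0],"twist": 0.8,"grip": -1},
  ],
)

```text
time: 9.03
position: [0.5496, -0.1795, 0.0485]
tcp_rot: [[0.751, 0.66, -0.001], [0.66, -0.751, 0.003], [0.001, -0.003, -1.0]]
force: [5.3, 24.5, -13.1]
width: 0.0104
gripper_force: 62.6
```

Call:
drive_tool(
  targets=[
    {"travel": [0,0,0],"twist": 0.1,"grip": -1},
    {"travel": [0,0,0],"twist": 0.2,"grip": -1},
    {"travel": [0,0,0],"twist": 0.3,"grip": -1},
    {"travel": [0,0,0],"twist": 0.4,"grip": -1},
    {"travel": [0,0,0],"twist": 0.5,"grip": -1},
    {"travel": [0,0,0],"twist": 0.6,"grip": -1},
    {"travel": [0,0,0],"twist": 0.7,"grip": -1},
    {"travel": [0,0,0],"twist": 0.8,"grip": -1},
  ],
)

```text
time: 9.7
position: [0.5479, -0.1786, 0.0484]
tcp_rot: [[0.049, 0.999, -0.004], [0.999, -0.049, 0.004], [0.004, -0.004, -1.0]]
force: [-4.6, 27.1, -3.9]
width: 0.0102
gripper_force: 63.7
```

Call:
drive_tool(
  targets=[
    {"travel": [0,0,0],"twist": 0.1,"grip": -1},
    {"travel": [0,0,0],"twist": 0.2,"grip": -1},
    {"travel": [0,0,0],"twist": 0.3,"grip": -1},
    {"travel": [0,0,0],"twist": 0.4,"grip": -1},
    {"travel": [0,0,0],"twist": 0.5,"grip": -1},
    {"travel": [0,0,0],"twist": 0.6,"grip": -1},
    {"travel": [0,0,0],"twist": 0.7,"grip": -1},
    {"travel": [0,0,0],"twist": 0.78,"grip": -1},
  ],
)

```text
time: 10.37
position: [0.5463, -0.1791, 0.0483]
tcp_rot: [[-0.668, 0.744, -0.007], [0.744, 0.668, 0.004], [0.007, -0.003, -1.0]]
force: [-15.0, 16.9, 1.9]
width: 0.0096
gripper_force: 64.5
```

Call:
drive_tool(
  targets=[
    {"travel": [0,0,0],"twist": 0,"grip": -1},
    {"travel": [0,0,0],"twist": 0,"grip": -1},
    {"travel": [0,0,0],"twist": 0,"grip": 0},
    {"travel": [0,0,0],"twist": 0,"grip": 0.3},
    {"travel": [0,0,0],"twist": 0,"grip": 0.3},
    {"travel": [0,0,3],"twist": 0,"grip": 0.3},
    {"travel": [0,0,6],"twist": 0,"grip": 0.3},
    {"travel": [0,0,10],"twist": 0,"grip": 0.3},
  ],
)

```text
time: 11.03
position: [0.5494, -0.1817, 0.1485]
tcp_rot: [[-0.664, 0.748, -0.002], [0.748, 0.664, 0.001], [0.002, -0.001, -1.0]]
force: [0.6, -0.7, -0.3]
width: 0.0553
gripper_force: 0.0
```

Call:
drive_tool(
  targets=[
    {"travel": [0,1,3],"twist": 0.1,"grip": 0.5},
    {"travel": [0,4,6],"twist": 0.2,"grip": 0.5},
    {"travel": [-1,7,8],"twist": 0.3,"grip": 0.5},
    {"travel": [-2,10,10],"twist": 0.4,"grip": 0.5},
    {"travel": [-3,13,10],"twist": 0.5,"grip": 0.5},
    {"travel": [-3,16,10],"twist": 0.6,"grip": 0.5},
    {"travel": [-3,19,10],"twist": 0.7,"grip": 0.5},
    {"travel": [-3,21,10],"twist": 0.787,"grip": 0.5},
  ],
)

```text
time: 11.7
position: [0.5203, 0.0303, 0.2495]
tcp_rot: [[-0.999, 0.052, 0.002], [0.052, 0.999, 0.0], [-0.002, 0.0, -1.0]]
force: [0.1, 0.2, 0.3]
width: 0.0644
gripper_force: 0.0
```

Call:
drive_tool(
  targets=[
    {"travel": [0,0,0],"twist": 0,"grip": 0.5},
    {"travel": [0,0,0],"twist": 0,"grip": 0.5},
    {"travel": [0,0,0],"twist": 0,"grip": 0.5},
    {"travel": [0,0,0],"twist": 0,"grip": 0.5},
    {"travel": [0,0,0],"twist": 0,"grip": 0.5},
    {"travel": [0,0,0],"twist": 0,"grip": 0.5},
    {"travel": [0,0,0],"twist": 0,"grip": 0.5},
    {"travel": [0,0,0],"twist": 0,"grip": 0.5},
  ],
)

```text
time: 12.37
position: [0.5202, 0.0278, 0.2483]
tcp_rot: [[-0.998, 0.059, -0.0], [0.059, 0.998, 0.0], [0.0, 0.0, -1.0]]
force: [-0.8, -0.0, 0.9]
width: 0.0638
gripper_force: 0.0
```

Run:
```python
from h import *
import json
np.set_printoptions(precision=3,suppress=True)
s=robot.get_state(); print(s['time'],s['position'],np.array(s['tcp_rot'])[:,1],s['joint_positions'],s['width'])
p=shot('wrist','w3'); json.dump(dict(fov_y=p['fov_y'],cx=p['cx'],cy=p['cy'],pose=np.array(p['pose']).tolist()),open('w3.json','w')); print(np.array(p['pose']))
for t,z in [('dial',.058),('charged_a',.044),('empty_a',.03)]:
        print(t,[(np.round(d['uv']).astype(int).tolist(),round(d['score'],2),ray(p,d['uv'],z)[:2].round(3).tolist()) for d in robot.find_in(p,t)[:6]])
```

```text
12.3667 [0.52  0.028 0.248] [0.059 0.998 0.   ] [-0.005  0.281  1.869  0.     0.991 -1.517] 0.0638440903264228
[[ 0.059  0.945  0.32   0.438]
 [ 0.998 -0.056 -0.018  0.033]
 [ 0.001  0.321 -0.947  0.39 ]
 [ 0.     0.     0.     1.   ]]
dial [([92, 246], 0.72, [0.541, -0.169])]
charged_a [([285, 248], 0.79, [0.557, -0.002]), ([370, 247], 0.7, [0.561, 0.076]), ([78, 38], 0.44, [0.376, -0.148])]
empty_a [([425, 39], 0.84, [0.391, 0.124]), ([287, 86], 0.76, [0.42, 0.01]), ([625, 175], 0.62, [0.512, 0.307])]
```

View pics/w3.png

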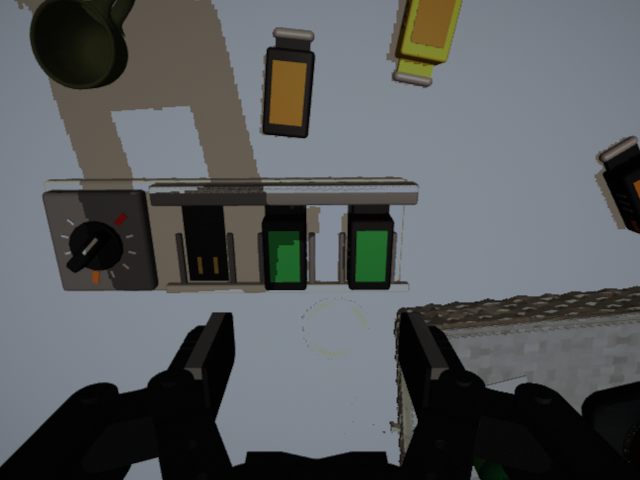

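```bash
cat >> h.py <<'E'
K=-0.20
def ray(p,uv,z,k=None):
    k=K if k is None else k
    f=240/np.tan(np.radians(p['fov_y'])/2); T=np.array(p['pose'])
    n=cv2.undistortPoints(np.array([[uv]],float),np.array([[f,0,p['cx']],[0,f,p['cy']],[0,0,1.]]),np.array([k,0,0,0.]))[0,0]
    d=T[:3,:3]@np.array([n[0],n[1],1]); o=T[:3,3]
    return o+d*(z-o[2])/d[2]
E
python3 - <<'E'
from h import *
import json
np.set_printoptions(precision=4,suppress=True)
p=json.load(open('w3.json'))
for k in (0,-.1,-.15,-.2,-.25): print(k,ray(p,(95,246),.058,k)[:2], ray(p,(285,254),.044,k)[:2],ray(p,(370,254),.044,k)[:2])
im=cv2.imread('pics/w3.png'); cv2.imwrite('pics/w3c.png',cv2.resize(im[165:305,140:430],None,fx=2.7,fy=2.7,interpolation=cv2.INTER_CUBIC))
E
```

```text
0 [ 0.5413 -0.167 ] [ 0.5636 -0.0028] [0.5683 0.0753]
-0.1 [ 0.5409 -0.1735] [ 0.5636 -0.0028] [0.5683 0.0754]
-0.15 [ 0.5407 -0.1773] [ 0.5636 -0.0028] [0.5683 0.0754]
-0.2 [ 0.5405 -0.1817] [ 0.5636 -0.0028] [0.5683 0.0755]
-0.25 [ 0.5403 -0.1867] [ 0.5636 -0.0029] [0.5683 0.0755]
```

View pics/w3c.png

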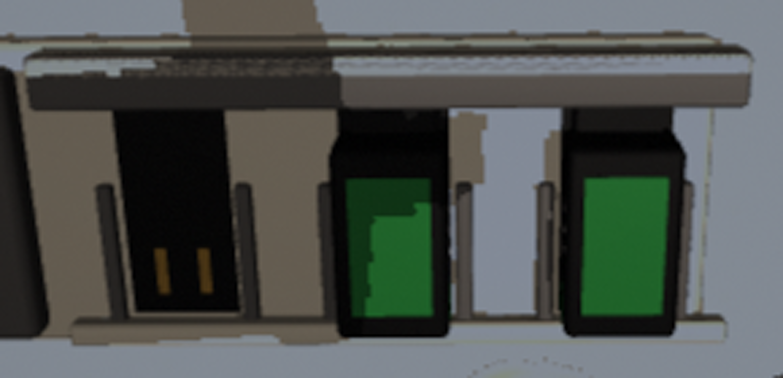

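```bash
sed -i 's/^K=.*/K=-0.10/' h.py
python3 - <<'E'
from h import *
import json
np.set_printoptions(precision=4,suppress=True)
p=json.load(open('w3.json'))
c=lambda x,y:(140+x/2.7,165+y/2.7)
ps=np.radians(-3.4); X=np.array([np.cos(ps),np.sin(ps)]); Y=np.array([-X[1],X[0]])
for n,u,z in [('lip1',c(390,107),.032),('lip0',c(625,105),.032),('lipR',c(60,108),.032),('tail2',c(190,318),.024),('tail0',c(500,318),.024),('p1 rear',c(392,335),.044),('p1 front',c(388,145),.044),('p0 rear',c(620,335),.044),('p0 front',c(625,147),.044),('bay2 floor rear',c(185,311),.014),('bay2L',c(238,311),.014),('bay2R',c(134,313),.014),('gd2L',c(243,186),.02),('gd2R',c(105,186),.02),('dial',(86,254),.058)]:
    w=ray(p,u,z)[:2]; print(n,w,'dock-ish',np.array([w@X,w@Y])*1000)
for n,u,z in [('emptyA top',(287,94),.03),('bar',(295,34),.005),('rear',(285,135),.03)]:
    print(n,ray(p,u,z)[:2])
E
```

```text
lip1 [ 0.52   -0.0006] dock-ish [519.1222  30.2721]
lip0 [0.524 0.079] dock-ish [518.3691 109.9554]
lipR [ 0.5131 -0.1142] dock-ish [518.945  -83.5946]
tail2 [ 0.5972 -0.0827] dock-ish [601.0792 -47.0873]
tail0 [0.6038 0.0326] dock-ish [600.7811  68.3528]
p1 rear [ 0.599  -0.0057] dock-ish [598.3295  29.8751]
p1 front [ 0.5301 -0.0012] dock-ish [529.2052  30.2602]
p0 rear [0.6039 0.0745] dock-ish [598.3899 110.2042]
p0 front [0.5354 0.0772] dock-ish [529.854  108.8519]
bay2 floor rear [ 0.5986 -0.0873] dock-ish [602.6829 -51.6555]
bay2L [ 0.5997 -0.0669] dock-ish [602.5823 -31.185 ]
bay2R [ 0.5983 -0.1073] dock-ish [603.6376 -71.6087]
gd2L [ 0.5484 -0.057 ] dock-ish [550.8627 -24.4111]
gd2R [ 0.5454 -0.1076] dock-ish [550.7915 -75.0508]
dial [ 0.5481 -0.1842] dock-ish [ 558.0249 -151.4008]
emptyA top [0.4239 0.0092]
bar [0.372  0.0185]
rear [0.4581 0.0048]
```

Call:
drive_tool(
  targets=[
    {"travel": [3,-1.6,-2],"twist": 0,"grip": 0.5},
    {"travel": [6.3,-3.2,-5],"twist": 0,"grip": 0.5},
    {"travel": [6.35,-3.25,-9],"twist": 0,"grip": 0.5},
    {"travel": [6.35,-3.25,-13],"twist": 0,"grip": 0.5},
    {"travel": [6.35,-3.25,-17],"twist": 0,"grip": 0.5},
    {"travel": [6.35,-3.25,-20],"twist": 0,"grip": 0.5},
    {"travel": [6.35,-3.25,-22.9],"twist": 0,"grip": 0.5},
    {"travel": [6.35,-3.25,-22.9],"twist": 0,"grip": 0.5},
  ],
)

```text
time: 13.23
position: [0.5803, -0.0041, 0.0144]
tcp_rot: [[-0.998, 0.058, -0.007], [0.058, 0.998, 0.0], [0.007, -0.0, -1.0]]
force: [-2.3, -0.1, 0.4]
width: 0.064
gripper_force: 0.0
```

Call:
drive_tool(
  targets=[
    {"travel": [0,0,0],"twist": 0,"grip": -0.3},
    {"travel": [0,0,0],"twist": 0,"grip": -1},
    {"travel": [0,0,0],"twist": 0,"grip": -1},
    {"travel": [0,0,0],"twist": 0,"grip": -1},
    {"travel": [0,0,0],"twist": 0,"grip": -1},
    {"travel": [0,0,0],"twist": 0,"grip": -1},
    {"travel": [0,0,0],"twist": 0,"grip": -1},
    {"travel": [0,0,0],"twist": 0,"grip": -1},
  ],
)

```text
time: 13.9
position: [0.5848, -0.0043, 0.021]
tcp_rot: [[-0.998, 0.058, 0.003], [0.058, 0.998, -0.0], [-0.003, -0.0, -1.0]]
force: [-1.7, -0.0, 12.3]
width: 0.039
gripper_force: 62.3
```

Call:
drive_tool(
  targets=[
    {"travel": [0,0,0.2],"twist": 0,"grip": -1},
    {"travel": [0,0,0.5],"twist": 0,"grip": -1},
    {"travel": [0,0,0.8],"twist": 0,"grip": -1},
    {"travel": [0,0,1.1],"twist": 0,"grip": -1},
    {"travel": [0,0,1.4],"twist": 0,"grip": -1},
    {"travel": [0,0,1.7],"twist": 0,"grip": -1},
    {"travel": [0,0,1.7],"twist": 0,"grip": -1},
    {"travel": [0,0,1.7],"twist": 0,"grip": -1},
  ],
)

```text
time: 14.57
position: [0.5839, -0.0043, 0.0365]
tcp_rot: [[-0.998, 0.058, 0.001], [0.058, 0.998, -0.0], [-0.001, -0.0, -1.0]]
force: [-0.6, -0.3, -6.0]
width: 0.0391
gripper_force: 62.2
```

Call:
drive_tool(
  targets=[
    {"travel": [0.3,0,0],"twist": 0,"grip": -1},
    {"travel": [0.6,0,0],"twist": 0,"grip": -1},
    {"travel": [1.0,-0.1,0],"twist": 0,"grip": -1},
    {"travel": [1.4,-0.1,0],"twist": 0,"grip": -1},
    {"travel": [1.5,-0.1,0],"twist": 0,"grip": -1},
    {"travel": [1.5,-0.1,0],"twist": 0,"grip": -1},
    {"travel": [1.5,-0.1,1],"twist": 0,"grip": -1},
    {"travel": [1.5,-0.1,2],"twist": 0,"grip": -1},
  ],
)

```text
time: 15.23
position: [0.598, -0.0053, 0.0566]
tcp_rot: [[-0.998, 0.058, -0.001], [0.058, 0.998, 0.0], [0.001, -0.0, -1.0]]
force: [0.3, 0.4, -1.1]
width: 0.0389
gripper_force: 62.7
```

Call:
drive_tool(
  targets=[
    {"travel": [0,0,2],"twist": 0,"grip": -1},
    {"travel": [0,0,5],"twist": 0,"grip": -1},
    {"travel": [0,0,8],"twist": 0,"grip": -1},
    {"travel": [0,-1,11],"twist": 0,"grip": -1},
    {"travel": [-1,-3,14],"twist": 0,"grip": -1},
    {"travel": [-2,-6,16],"twist": 0,"grip": -1},
    {"travel": [-3,-9,17],"twist": 0,"grip": -1},
    {"travel": [-4,-12,17],"twist": 0,"grip": -1},
  ],
)

```text
time: 15.9
position: [0.5593, -0.1266, 0.2305]
tcp_rot: [[-0.998, 0.057, 0.005], [0.057, 0.998, -0.001], [-0.005, -0.001, -1.0]]
force: [0.9, -0.3, -1.6]
width: 0.0388
gripper_force: 62.9
```

Run:
```python
from h import *
import json
np.set_printoptions(precision=4,suppress=True)
s=robot.get_state(); print(s['time'],s['position'],s['width'],s['gripper_force'],s['force'],s['joint_positions'])
p=shot('wrist','w4'); json.dump(dict(fov_y=p['fov_y'],cx=p['cx'],cy=p['cy'],pose=np.array(p['pose']).tolist()),open('w4.json','w'))
q=shot('side','s4')
for n,pp in (('wrist',p),('side',q)):
  for t,z in [('wood_tray',.005),('charged_a',.03),('empty_a',.03)]:
    print(n,t,[(np.round(d['uv']).astype(int).tolist(),round(d['score'],2),ray(pp,d['uv'],z)[:2].round(3).tolist()) for d in robot.find_in(pp,t)[:6]])
```

```text
15.9 [ 0.5593 -0.1266  0.2305] 0.038832436561365244 62.88147211074829 [ 0.8936 -0.2892 -1.5967] [-0.2754  0.3716  1.7808 -0.      0.9838 -1.7892]
wrist wood_tray [([51, 165], 0.75, [0.509, -0.377]), ([477, 37], 0.63, [0.424, 0.02]), ([46, 345], 0.38, [0.706, -0.441])]
wrist charged_a [([315, 274], 0.87, [0.624, -0.131]), ([247, 193], 0.62, [0.545, -0.186]), ([547, 200], 0.58, [0.564, 0.082]), ([411, 174], 0.35, [0.535, -0.043])]
wrist empty_a [([476, 40], 0.67, [0.43, 0.009]), ([614, 9], 0.67, [0.403, 0.13])]
side wood_tray [([323, 183], 0.85, [0.482, -0.393])]
side charged_a [([304, 244], 0.68, [0.565, 0.056]), ([296, 339], 0.68, [0.589, 0.477]), ([313, 174], 0.46, [0.525, -0.431])]
side empty_a [([344, 238], 0.76, [0.417, 0.025]), ([356, 259], 0.73, [0.382, 0.144]), ([315, 303], 0.57, [0.531, 0.343])]
```

View pics/w4.png

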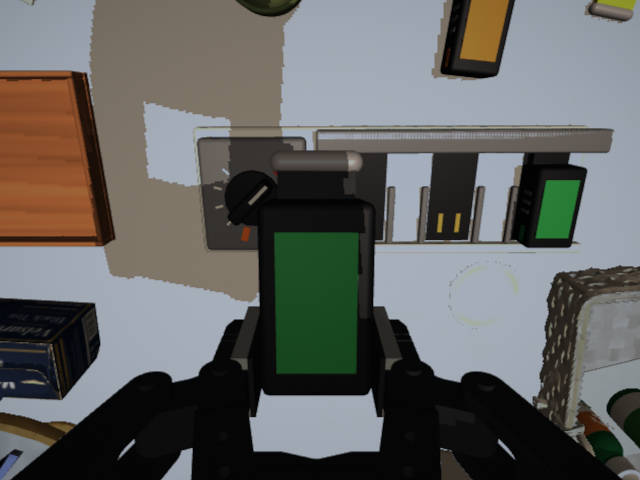

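Call:
drive_tool(
  targets=[
    {"travel": [-0.5,-3,0],"twist": 0,"grip": -1},
    {"travel": [-1,-6,0],"twist": 0,"grip": -1},
    {"travel": [-2,-9,0],"twist": 0,"grip": -1},
    {"travel": [-3,-12,0],"twist": 0,"grip": -1},
    {"travel": [-4,-15,0],"twist": 0,"grip": -1},
    {"travel": [-4,-18,0],"twist": 0,"grip": -1},
    {"travel": [-4,-21,0],"twist": 0,"grip": -1},
    {"travel": [-4,-23.3,0],"twist": 0,"grip": -1},
  ],
)

```text
time: 16.97
position: [0.5189, -0.3597, 0.2262]
tcp_rot: [[-0.998, 0.057, -0.0], [0.057, 0.998, -0.0], [0.0, -0.0, -1.0]]
force: [0.5, -0.7, -1.2]
width: 0.039
gripper_force: 62.9
```

Run:
```python
from h import *
import json
np.set_printoptions(precision=4,suppress=True)
s=robot.get_state(); print(s['time'],s['position'],s['width'],s['gripper_force'],s['force'],s['joint_positions'])
p=shot('wrist','w5'); json.dump(dict(fov_y=p['fov_y'],cx=p['cx'],cy=p['cy'],pose=np.array(p['pose']).tolist()),open('w5.json','w')); print(np.array(p['pose']))
for t,z in [('wood_tray',.005)]:
    print(t,[(np.round(d['uv']).astype(int).tolist(),round(d['score'],2),ray(p,d['uv'],z)[:2].round(3).tolist()) for d in robot.find_in(p,t)[:6]])
```

```text
16.9667 [ 0.5189 -0.3597  0.2262] 0.03896165769036515 62.87851810455322 [ 0.546  -0.7312 -1.1588] [-0.6541  0.459   1.647  -0.0002  1.0356 -2.1676]
[[ 0.0576  0.9455  0.3204  0.437 ]
 [ 0.9983 -0.0548 -0.018  -0.3547]
 [ 0.0005  0.3209 -0.9471  0.3682]
 [ 0.      0.      0.      1.    ]]
wood_tray [([220, 167], 0.95, [0.482, -0.444])]
```

View pics/w5.png

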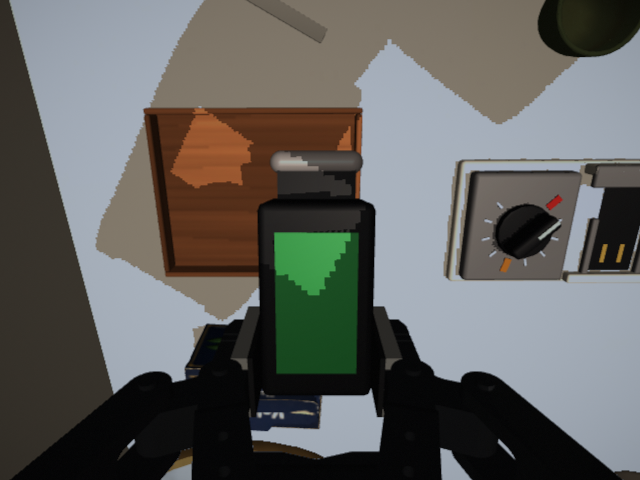

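Run:
```python
from h import *
import json
np.set_printoptions(precision=4,suppress=True)
p=json.load(open('w5.json'))
for u in [(147,109),(362,109),(167,277)]: print(u,ray(p,u,.024)[:2], ray(p,u,.024,-.2)[:2])
im=cv2.imread('pics/w5.png')
a=lambda d:np.degrees(np.arctan2(d[1],d[0])).round(1)
def dial(im,p,box):
    x0,x1,y0,y1=box; c=im[y0:y1,x0:x1].astype(int); b,g,r=c[...,0],c[...,1],c[...,2]
    red=np.argwhere((r>150)&(g<70)&(b<80))[:,::-1].mean(0)+[x0,y0]
    w=((c.min(2)>140)).astype(np.uint8); n,l,s,ce=cv2.connectedComponentsWithStats(w)
    for i in range(1,n):
        if 8<s[i,4]<200:
            P=np.argwhere(l==i)[:,::-1]+[x0,y0]; Q=np.array([ray(p,q,.058)[:2] for q in P]); u,sv,vt=np.linalg.svd(Q-Q.mean(0)); L=np.ptp((Q-Q.mean(0))@vt[0])
            print(s[i,4],ce[i]+[x0,y0],Q.mean(0),'len',L,'ang',a(vt[0]))
    print('red',red,ray(p,red,.035)[:2])
dial(im,p,(470,575,175,285))
print('w3'); dial(cv2.imread('pics/w3.png'),json.load(open('w3.json')),(50,150,200,288))
```

```text
(147, 109) [ 0.4263 -0.4956] [ 0.422  -0.5002]
(362, 109) [ 0.4386 -0.3167] [ 0.4371 -0.3161]
(167, 277) [ 0.5784 -0.5041] [ 0.5788 -0.5065]
13 [499.6923 205.0769] [ 0.5175 -0.2103] len 0.005700167006257962 ang 46.2
14 [488.     220.9286] [ 0.5304 -0.2191] len 0.0055688618467573826 ang -106.1
71 [549.9296 229.5634] [ 0.5407 -0.1641] len 0.023203523215286667 ang -50.0
14 [485.5 238.5] [ 0.5454 -0.2201] len 0.005951279849411458 ang 100.6
11 [554.2727 238.1818] [ 0.5486 -0.1591] len 0.005246768083465286 ang -110.7
12 [492.5 253.5] [ 0.5591 -0.2129] len 0.00577273147541134 ang -50.8
10 [524.7 261.7] [ 0.5684 -0.1834] len 0.0055797810192870015 ang 11.1
red [554.0282 202.1831] [ 0.5232 -0.1493]
w3
red [nan nan] [nan nan]<stdin>:10: RuntimeWarning: Mean of empty slice.
  ret = um.true_divide(
```

Call:
drive_tool(
  targets=[
    {"travel": [0.6,-3,0],"twist": 0,"grip": -1},
    {"travel": [1.2,-6,-1],"twist": 0,"grip": -1},
    {"travel": [1.6,-9,-3],"twist": 0,"grip": -1},
    {"travel": [1.6,-9,-6],"twist": 0,"grip": -1},
    {"travel": [1.6,-9,-10],"twist": 0,"grip": -1},
    {"travel": [1.6,-9,-14],"twist": 0,"grip": -1},
    {"travel": [1.6,-9,-17],"twist": 0,"grip": -1},
    {"travel": [1.6,-9,-18],"twist": 0,"grip": -1},
  ],
)

```text
time: 17.73
position: [0.533, -0.4448, 0.0411]
tcp_rot: [[-0.998, 0.057, -0.005], [0.057, 0.998, 0.005], [0.006, 0.005, -1.0]]
force: [-1.0, 1.4, -1.3]
width: 0.0384
gripper_force: 62.8
```

Call:
drive_tool(
  targets=[
    {"travel": [0,0,-0.6],"twist": 0,"grip": -1},
    {"travel": [0,0,-1.2],"twist": 0,"grip": -1},
    {"travel": [0,0,-1.8],"twist": 0,"grip": -1},
    {"travel": [0,0,-2.4],"twist": 0,"grip": -1},
    {"travel": [0,0,-2.9],"twist": 0,"grip": -1},
    {"travel": [0,0,-2.9],"twist": 0,"grip": -1},
    {"travel": [0,0,-2.9],"twist": 0,"grip": -1},
    {"travel": [0,0,-2.9],"twist": 0,"grip": -1},
  ],
)

```text
time: 18.4
position: [0.5356, -0.4491, 0.0186]
tcp_rot: [[-0.998, 0.058, 0.002], [0.058, 0.998, -0.002], [-0.002, -0.002, -1.0]]
force: [3.0, -0.9, 3.2]
width: 0.0387
gripper_force: 63.9
```

Call:
drive_tool(
  targets=[
    {"travel": [0,0,0],"twist": 0,"grip": 0.2},
    {"travel": [0,0,0],"twist": 0,"grip": 0.2},
    {"travel": [0,0,0],"twist": 0,"grip": 0.2},
    {"travel": [0,0,0],"twist": 0,"grip": 0.2},
    {"travel": [0,0,2],"twist": 0,"grip": 0.2},
    {"travel": [0,0,5],"twist": 0,"grip": 0.2},
    {"travel": [0,0,9],"twist": 0,"grip": 0.2},
    {"travel": [0,0,13],"twist": 0,"grip": 0.2},
  ],
)

```text
time: 19.07
position: [0.5339, -0.4477, 0.1478]
tcp_rot: [[-0.998, 0.058, -0.002], [0.058, 0.998, 0.002], [0.002, 0.001, -1.0]]
force: [0.9, -0.5, -0.4]
width: 0.0514
gripper_force: 0.0
```

Call:
drive_tool(
  targets=[
    {"travel": [0,3,1],"twist": 0,"grip": 0.5},
    {"travel": [0,7,2],"twist": 0,"grip": 0.5},
    {"travel": [1,11,3],"twist": 0,"grip": 0.5},
    {"travel": [1,15,3],"twist": 0,"grip": 0.5},
    {"travel": [2,19,3],"twist": 0,"grip": 0.5},
    {"travel": [2,23,3],"twist": 0,"grip": 0.5},
    {"travel": [3,27,3],"twist": 0,"grip": 0.5},
    {"travel": [3,30,3],"twist": 0,"grip": 0.5},
  ],
)

```text
time: 19.73
position: [0.5653, -0.1455, 0.1775]
tcp_rot: [[-0.998, 0.057, 0.001], [0.057, 0.998, 0.0], [-0.001, 0.0, -1.0]]
force: [0.1, -0.2, -0.0]
width: 0.0637
gripper_force: 0.0
```

Call:
drive_tool(
  targets=[
    {"travel": [0,4,0],"twist": 0,"grip": 0.5},
    {"travel": [1,8,0],"twist": 0,"grip": 0.5},
    {"travel": [1,12,0],"twist": 0,"grip": 0.5},
    {"travel": [2,16,0],"twist": 0,"grip": 0.5},
    {"travel": [2.3,20,0],"twist": 0,"grip": 0.5},
    {"travel": [2.3,22.5,-1],"twist": 0,"grip": 0.5},
    {"travel": [2.3,22.5,-3],"twist": 0,"grip": 0.5},
    {"travel": [2.3,22.5,-6],"twist": 0,"grip": 0.5},
  ],
)

```text
time: 20.4
position: [0.5892, 0.0788, 0.1187]
tcp_rot: [[-0.998, 0.055, 0.004], [0.055, 0.998, 0.0], [-0.004, 0.001, -1.0]]
force: [0.6, -0.0, -0.2]
width: 0.0641
gripper_force: 0.0
```

Run:
```python
from h import *
import json
np.set_printoptions(precision=4,suppress=True)
s=robot.get_state(); print(s['time'],s['position'],s['width'],s['joint_positions'])
q=shot('side','s6')
for n,pp in (('side',q),):
  for t,z in [('charged_a',.03),('empty_a',.03)]:
    print(n,t,[(np.round(d['uv']).astype(int).tolist(),round(d['score'],2),ray(pp,d['uv'],z)[:2].round(3).tolist()) for d in robot.find_in(pp,t)[:6]])
```

```text
20.4 [0.5892 0.0788 0.1187] 0.06407610700699486 [ 0.082   0.5348  1.8325  0.0001  0.7699 -1.434 ]
side charged_a [([304, 246], 0.76, [0.563, 0.066]), ([313, 229], 0.65, [0.529, -0.034]), ([313, 178], 0.49, [0.527, -0.401])]
side empty_a [([312, 304], 0.89, [0.54, 0.343]), ([342, 237], 0.59, [0.424, 0.022]), ([356, 260], 0.53, [0.382, 0.148]), ([324, 186], 0.46, [0.478, -0.333])]
```

Call:
drive_tool(
  targets=[
    {"travel": [0,0,-3],"twist": 0,"grip": 0.5},
    {"travel": [0,0,-6],"twist": 0,"grip": 0.5},
    {"travel": [0,0,-9],"twist": 0,"grip": 0.5},
    {"travel": [0,0,-9.6],"twist": 0,"grip": 0.5},
    {"travel": [0,0,-9.6],"twist": 0,"grip": 0.5},
    {"travel": [0,0,-9.6],"twist": 0,"grip": 0.2},
    {"travel": [0,0,-9.6],"twist": 0,"grip": -1},
    {"travel": [0,0,-9.6],"twist": 0,"grip": -1},
  ],
)

```text
time: 21.22
position: [0.5891, 0.0765, 0.0237]
tcp_rot: [[-0.998, 0.058, 0.003], [0.058, 0.998, -0.0], [-0.003, 0.0, -1.0]]
force: [-1.2, -3.2, 6.7]
width: 0.0391
gripper_force: 60.5
```

Call:
drive_tool(
  targets=[
    {"travel": [0,0,0],"twist": 0,"grip": -1},
    {"travel": [0,0,0],"twist": 0,"grip": -1},
    {"travel": [0,0,0],"twist": 0,"grip": -1},
    {"travel": [0,0,0],"twist": 0,"grip": -1},
    {"travel": [0,0,0],"twist": 0,"grip": -1},
    {"travel": [0,0,0],"twist": 0,"grip": -1},
    {"travel": [0,0,0],"twist": 0,"grip": -1},
    {"travel": [0,0,0],"twist": 0,"grip": -1},
  ],
)

```text
time: 21.88
position: [0.5891, 0.0765, 0.0238]
tcp_rot: [[-0.998, 0.058, 0.003], [0.058, 0.998, 0.0], [-0.003, 0.0, -1.0]]
force: [-1.3, -3.2, 7.9]
width: 0.0386
gripper_force: 60.6
```

Call:
drive_tool(
  targets=[
    {"travel": [0,0,0.3],"twist": 0,"grip": -1},
    {"travel": [0,0,0.6],"twist": 0,"grip": -1},
    {"travel": [0,0,0.9],"twist": 0,"grip": -1},
    {"travel": [0,0,1.2],"twist": 0,"grip": -1},
    {"travel": [0,0,1.5],"twist": 0,"grip": -1},
    {"travel": [0,0,1.7],"twist": 0,"grip": -1},
    {"travel": [0,0,1.7],"twist": 0,"grip": -1},
    {"travel": [0,0,1.7],"twist": 0,"grip": -1},
  ],
)

```text
time: 22.55
position: [0.5876, 0.0768, 0.0384]
tcp_rot: [[-0.998, 0.058, -0.0], [0.058, 0.998, 0.0], [0.0, 0.0, -1.0]]
force: [-1.4, -0.1, -5.4]
width: 0.0387
gripper_force: 62.2
```

Call:
drive_tool(
  targets=[
    {"travel": [0.3,0,0],"twist": 0,"grip": -1},
    {"travel": [0.6,0,0],"twist": 0,"grip": -1},
    {"travel": [1.0,-0.1,0],"twist": 0,"grip": -1},
    {"travel": [1.4,-0.1,0],"twist": 0,"grip": -1},
    {"travel": [1.5,-0.1,0],"twist": 0,"grip": -1},
    {"travel": [1.5,-0.1,0],"twist": 0,"grip": -1},
    {"travel": [1.5,-0.1,2],"twist": 0,"grip": -1},
    {"travel": [1.5,-0.1,5],"twist": 0,"grip": -1},
  ],
)

```text
time: 23.22
position: [0.6005, 0.0755, 0.0863]
tcp_rot: [[-0.998, 0.058, -0.005], [0.058, 0.998, -0.0], [0.005, -0.001, -1.0]]
force: [0.0, 0.3, -1.2]
width: 0.0388
gripper_force: 62.6
```

Call:
drive_tool(
  targets=[
    {"travel": [0,0,3],"twist": 0,"grip": -1},
    {"travel": [0,0,6],"twist": 0,"grip": -1},
    {"travel": [0,-1,9],"twist": 0,"grip": -1},
    {"travel": [-1,-4,9],"twist": 0,"grip": -1},
    {"travel": [-1,-8,9],"twist": 0,"grip": -1},
    {"travel": [-2,-12,9],"twist": 0,"grip": -1},
    {"travel": [-2,-16,9],"twist": 0,"grip": -1},
    {"travel": [-3,-20,9],"twist": 0,"grip": -1},
  ],
)

```text
time: 23.88
position: [0.5732, -0.1261, 0.1786]
tcp_rot: [[-0.998, 0.057, 0.001], [0.057, 0.998, -0.0], [-0.001, -0.0, -1.0]]
force: [0.0, -0.6, -1.6]
width: 0.0383
gripper_force: 62.8
```

Call:
drive_tool(
  targets=[
    {"travel": [-1,-4,0],"twist": 0,"grip": -1},
    {"travel": [-1,-8,0],"twist": 0,"grip": -1},
    {"travel": [-2,-12,0],"twist": 0,"grip": -1},
    {"travel": [-2,-16,0],"twist": 0,"grip": -1},
    {"travel": [-3,-20,0],"twist": 0,"grip": -1},
    {"travel": [-3.3,-23,0],"twist": 0,"grip": -1},
    {"travel": [-3.3,-25,0],"twist": 0,"grip": -1},
    {"travel": [-3.3,-25,0],"twist": 0,"grip": -1},
  ],
)

```text
time: 24.55
position: [0.539, -0.3785, 0.1781]
tcp_rot: [[-0.998, 0.061, 0.001], [0.061, 0.998, -0.001], [-0.001, -0.001, -1.0]]
force: [-0.4, 0.1, -1.7]
width: 0.0385
gripper_force: 62.7
```

Run:
```python
from h import *
import json
np.set_printoptions(precision=4,suppress=True)
s=robot.get_state(); print(s['time'],s['position'],s['width'],s['gripper_force'])
p=shot('wrist','w7'); json.dump(dict(fov_y=p['fov_y'],cx=p['cx'],cy=p['cy'],pose=np.array(p['pose']).tolist()),open('w7.json','w'))
```

```text
24.55 [ 0.539  -0.3785  0.1781] 0.038473070985935165 62.747719287872314
```

View pics/w7.png

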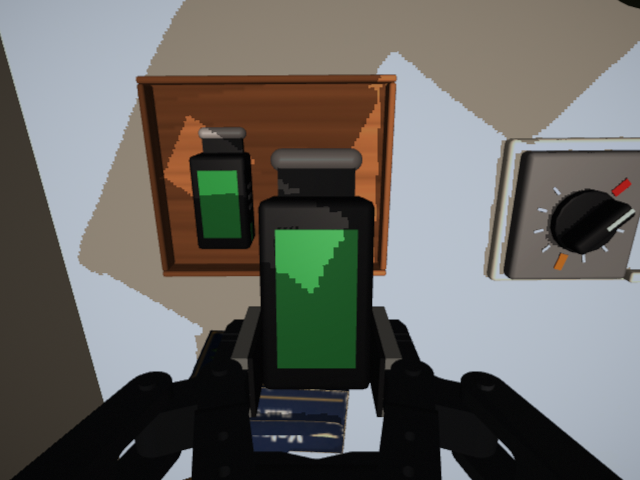

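Call:
drive_tool(
  targets=[
    {"travel": [0,0.3,-3],"twist": 0,"grip": -1},
    {"travel": [0,0.3,-6],"twist": 0,"grip": -1},
    {"travel": [0,0.3,-9],"twist": 0,"grip": -1},
    {"travel": [0,0.3,-12],"twist": 0,"grip": -1},
    {"travel": [0,0.3,-14],"twist": 0,"grip": -1},
    {"travel": [0,0.3,-15],"twist": 0,"grip": -1},
    {"travel": [0,0.3,-15.5],"twist": 0,"grip": -1},
    {"travel": [0,0.3,-15.9],"twist": 0,"grip": -1},
  ],
)

```text
time: 25.27
position: [0.5402, -0.3706, 0.0198]
tcp_rot: [[-0.998, 0.057, 0.0], [0.057, 0.998, 0.0], [-0.0, 0.0, -1.0]]
force: [2.4, 3.9, 8.2]
width: 0.0385
gripper_force: 64.1
```

Call:
drive_tool(
  targets=[
    {"travel": [0,0,0],"twist": 0,"grip": -1},
    {"travel": [0,0,0],"twist": 0,"grip": -1},
    {"travel": [0,0,0],"twist": 0,"grip": 0.2},
    {"travel": [0,0,0],"twist": 0,"grip": 0.2},
    {"travel": [0,0,0],"twist": 0,"grip": 0.2},
    {"travel": [0,0,0],"twist": 0,"grip": 0.2},
    {"travel": [0,0,2],"twist": 0,"grip": 0.2},
    {"travel": [0,0,5],"twist": 0,"grip": 0.2},
  ],
)

```text
time: 25.93
position: [0.538, -0.3701, 0.0673]
tcp_rot: [[-0.998, 0.058, -0.004], [0.058, 0.998, 0.003], [0.004, 0.003, -1.0]]
force: [0.8, -0.2, 0.8]
width: 0.0513
gripper_force: 0.0
```

Call:
drive_tool(
  targets=[
    {"travel": [0,0,4],"twist": 0,"grip": 0.2},
    {"travel": [0,0,8],"twist": 0,"grip": 0.2},
    {"travel": [0,1,11],"twist": 0,"grip": 0.2},
    {"travel": [-1,5,13],"twist": 0,"grip": 0.5},
    {"travel": [-1,9,14],"twist": 0,"grip": 0.5},
    {"travel": [-2,13,15],"twist": 0,"grip": 0.5},
    {"travel": [-3,17,16],"twist": 0,"grip": 0.5},
    {"travel": [-4,21,16],"twist": 0,"grip": 0.5},
  ],
)

```text
time: 26.6
position: [0.5008, -0.1644, 0.2309]
tcp_rot: [[-0.998, 0.058, 0.003], [0.058, 0.998, -0.001], [-0.003, -0.001, -1.0]]
force: [1.4, 1.0, 0.1]
width: 0.0645
gripper_force: 0.0
```

Call:
drive_tool(
  targets=[
    {"travel": [0,4,0],"twist": 0,"grip": 0.5},
    {"travel": [-1,8,0],"twist": 0,"grip": 0.5},
    {"travel": [-1,12,0],"twist": 0,"grip": 0.5},
    {"travel": [-2,16,0],"twist": 0,"grip": 0.5},
    {"travel": [-3,18,0],"twist": 0,"grip": 0.5},
    {"travel": [-4,18,0],"twist": 0,"grip": 0.5},
    {"travel": [-4,18,0],"twist": 0,"grip": 0.5},
    {"travel": [-4,18,0],"twist": 0,"grip": 0.5},
  ],
)

```text
time: 27.27
position: [0.4608, 0.0141, 0.2295]
tcp_rot: [[-0.998, 0.057, 0.001], [0.057, 0.998, -0.0], [-0.001, -0.0, -1.0]]
force: [0.8, -0.2, 0.2]
width: 0.0642
gripper_force: 0.0
```

```bash
cat >> h.py <<'E'
def packs(p,im=None,zt=.03,lo=8,hi=24,amin=300):
    """orange/green top patches -> world centre and long-axis angle (deg)"""
    im=p['img'] if im is None else im
    h=cv2.cvtColor(im,cv2.COLOR_RGB2HSV); m=cv2.inRange(h,(lo,150,60),(hi,255,255))
    m=cv2.morphologyEx(m,cv2.MORPH_OPEN,np.ones((3,3)))
    n,l,s,c=cv2.connectedComponentsWithStats(m); out=[]
    for i in range(1,n):
        if s[i,4]<amin: continue
        q=np.argwhere(l==i)[:,::-1].astype(np.float32); b=cv2.boxPoints(cv2.minAreaRect(q))
        w=np.array([ray(p,x,zt)[:2] for x in b]); e1,e2=w[1]-w[0],w[2]-w[1]
        e=e1 if np.linalg.norm(e1)>np.linalg.norm(e2) else e2
        if e[0]<0: e=-e
        out.append((c[i].round().tolist(),int(s[i,4]),w.mean(0).round(4),(np.linalg.norm(e1)*1e3).round(1),(np.linalg.norm(e2)*1e3).round(1),np.degrees(np.arctan2(e[1],e[0])).round(1)))
    return out
E
python3 - <<'E'
from h import *
import json
np.set_printoptions(precision=4,suppress=True)
s=robot.get_state(); print(s['time'],s['position'],s['width'],s['gripper_force'])
p=shot('wrist','w8')
for o in packs(p): print(o)
print(robot.find_in(p,'empty_a'))
q=shot('side'); print([(np.round(d['uv']).astype(int).tolist(),round(d['score'],2),ray(q,d['uv'],.03)[:2].round(3).tolist()) for d in robot.find_in(q,'charged_a')+robot.find_in(q,'empty_a')])
E
```

```text
27.2667 [0.4608 0.0141 0.2295] 0.06416761648593199 0.0
([456.0, 87.0], 2385, array([0.3668, 0.1345]), np.float64(54.7), np.float64(29.8), np.float64(-15.5))
([308.0, 166.0], 2046, array([0.4251, 0.0096]), np.float64(51.3), np.float64(28.4), np.float64(-9.1))
[{'uv': [305.5, 157.4], 'score': 0.78}, {'uv': [448.1, 95.1], 'score': 0.76}, {'uv': [631.6, 234.2], 'score': 0.72}]
[([316, 181], 0.66, [0.514, -0.374]), ([316, 177], 0.48, [0.514, -0.403]), ([357, 260], 0.85, [0.379, 0.145]), ([342, 237], 0.73, [0.423, 0.019]), ([311, 306], 0.6, [0.543, 0.351]), ([310, 234], 0.19, [0.543, -0.004])]
```

View pics/w8.png

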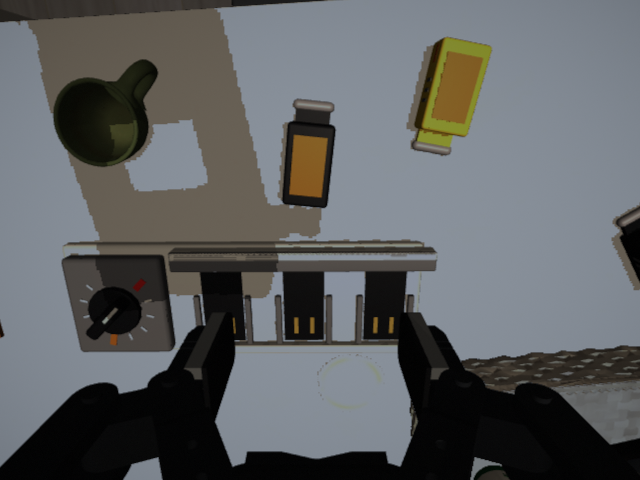

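Call:
drive_tool(
  targets=[
    {"travel": [-1.5,-0.3,-2],"twist": -0.05,"grip": 0.5},
    {"travel": [-3,-0.5,-5],"twist": -0.1,"grip": 0.5},
    {"travel": [-3,-0.5,-9],"twist": -0.1,"grip": 0.5},
    {"travel": [-3,-0.5,-13],"twist": -0.1,"grip": 0.5},
    {"travel": [-3,-0.5,-17],"twist": -0.1,"grip": 0.5},
    {"travel": [-3,-0.5,-20],"twist": -0.1,"grip": 0.5},
    {"travel": [-3,-0.5,-21.6],"twist": -0.1,"grip": 0.5},
    {"travel": [-3,-0.5,-22],"twist": -0.1,"grip": 0.5},
  ],
)

```text
time: 28.18
position: [0.4293, 0.009, 0.0064]
tcp_rot: [[-0.987, 0.158, -0.004], [0.158, 0.987, 0.0], [0.004, -0.0, -1.0]]
force: [-1.0, -0.4, -0.2]
width: 0.0641
gripper_force: 0.0
```

Call:
drive_tool(
  targets=[
    {"travel": [0,0,0],"twist": 0,"grip": 0.2},
    {"travel": [0,0,0],"twist": 0,"grip": -1},
    {"travel": [0,0,0],"twist": 0,"grip": -1},
    {"travel": [0,0,0],"twist": 0,"grip": -1},
    {"travel": [0,0,0],"twist": 0,"grip": -1},
    {"travel": [0,0,0],"twist": 0,"grip": -1},
    {"travel": [0,0,0],"twist": 0,"grip": -1},
    {"travel": [0,0,0],"twist": 0,"grip": -1},
  ],
)

```text
time: 28.85
position: [0.4315, 0.0094, 0.01]
tcp_rot: [[-0.988, 0.157, 0.002], [0.157, 0.988, -0.0], [-0.002, 0.0, -1.0]]
force: [-0.6, -0.7, 13.9]
width: 0.039
gripper_force: 62.3
```

Call:
drive_tool(
  targets=[
    {"travel": [0,0,2],"twist": 0,"grip": -1},
    {"travel": [0,0,5],"twist": 0,"grip": -1},
    {"travel": [0,0,8],"twist": 0.05,"grip": -1},
    {"travel": [4,0,8],"twist": 0.1,"grip": -1},
    {"travel": [8,-0.5,8],"twist": 0.1,"grip": -1},
    {"travel": [12,-1,8],"twist": 0.1,"grip": -1},
    {"travel": [15.3,-1.4,8],"twist": 0.1,"grip": -1},
    {"travel": [15.3,-1.4,8],"twist": 0.1,"grip": -1},
  ],
)

```text
time: 29.52
position: [0.5911, -0.0054, 0.0904]
tcp_rot: [[-0.998, 0.058, 0.007], [0.058, 0.998, -0.001], [-0.007, -0.0, -1.0]]
force: [-0.6, -0.5, -1.2]
width: 0.039
gripper_force: 61.4
```

Run:
```python
from h import *
np.set_printoptions(precision=4,suppress=True)
s=robot.get_state(); print(s['time'],s['position'],s['width'],s['gripper_force'],s['force'])
p=shot('wrist','w9'); print(np.array(p['pose']))
cv2.imwrite('pics/w9c.png',cv2.cvtColor(p['img'],cv2.COLOR_RGB2BGR)[100:400,150:500])
for o in packs(p,zt=s['position'][2]+.02): print(o)
f=400.7
z=s['position'][2]-.010
print([ray(p,u,z+.0045)[:2] for u in [(316,160)]])
```

```text
29.5167 [ 0.5911 -0.0054  0.0904] 0.03898325197196265 61.36220455169678 [-0.5572 -0.5211 -1.1698]
[[ 0.0585  0.9431  0.3275  0.5081]
 [ 0.9983 -0.0555 -0.0186 -0.0003]
 [ 0.0006  0.328  -0.9447  0.2318]
 [ 0.      0.      0.      1.    ]]
([316.0, 333.0], 10260, array([ 0.5854, -0.0049]), np.float64(28.0), np.float64(51.7), np.float64(-1.1))
[array([ 0.5269, -0.0013])]
```

View pics/w9c.png

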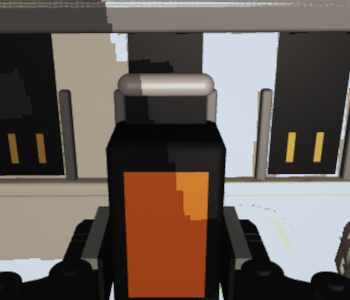

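Call:
drive_tool(
  targets=[
    {"travel": [0,0,-1],"twist": 0,"grip": -1},
    {"travel": [0,0,-2],"twist": 0,"grip": -1},
    {"travel": [0,0,-3],"twist": 0,"grip": -1},
    {"travel": [0,0,-4],"twist": 0,"grip": -1},
    {"travel": [0,0,-4.3],"twist": 0,"grip": -1},
    {"travel": [0,0,-4.3],"twist": 0,"grip": -1},
    {"travel": [0,0,-4.3],"twist": 0,"grip": -1},
    {"travel": [0,0,-4.3],"twist": 0,"grip": -1},
  ],
)

```text
time: 30.23
position: [0.5839, -0.0046, 0.0465]
tcp_rot: [[-0.998, 0.058, 0.0], [0.058, 0.998, -0.0], [-0.0, -0.0, -1.0]]
force: [1.0, -0.4, -1.2]
width: 0.0387
gripper_force: 61.3
```

Call:
drive_tool(
  targets=[
    {"travel": [0,0,-0.3],"twist": 0,"grip": -1},
    {"travel": [0,0,-0.6],"twist": 0,"grip": -1},
    {"travel": [0,0,-0.9],"twist": 0,"grip": -1},
    {"travel": [0,0,-1.2],"twist": 0,"grip": -1},
    {"travel": [0,0,-1.3],"twist": 0,"grip": -1},
    {"travel": [0,0,-1.4],"twist": 0,"grip": -1},
    {"travel": [0,0,-1.4],"twist": 0,"grip": -1},
    {"travel": [0,0,-1.4],"twist": 0,"grip": -1},
  ],
)

```text
time: 30.9
position: [0.5833, -0.0045, 0.0331]
tcp_rot: [[-0.998, 0.058, -0.0], [0.058, 0.998, 0.0], [0.0, 0.0, -1.0]]
force: [-9.9, 1.4, 24.5]
width: 0.0389
gripper_force: 65.3
```

Call:
drive_tool(
  targets=[
    {"travel": [0,0,0.1],"twist": 0,"grip": 0.2},
    {"travel": [0,0,0.1],"twist": 0,"grip": 0.2},
    {"travel": [0,0,0.1],"twist": 0,"grip": 0.2},
    {"travel": [0,0,0.1],"twist": 0,"grip": 0.2},
    {"travel": [0,0,0.1],"twist": 0,"grip": 0.2},
    {"travel": [0,0,0.1],"twist": 0,"grip": 0.2},
    {"travel": [0,0,0.1],"twist": 0,"grip": 0.2},
    {"travel": [0,0,0.1],"twist": 0,"grip": 0.2},
  ],
)

```text
time: 31.57
position: [0.5837, -0.0046, 0.0331]
tcp_rot: [[-0.998, 0.058, -0.0], [0.058, 0.998, 0.0], [0.0, 0.0, -1.0]]
force: [0.1, -0.5, 0.1]
width: 0.0514
gripper_force: 0.0
```

Run:
```python
from h import *
np.set_printoptions(precision=4,suppress=True)
s=robot.get_state(); print(s['time'],s['position'],s['width'],s['force'])
p=shot('wrist','w10')
cv2.imwrite('pics/w10c.png',cv2.cvtColor(p['img'],cv2.COLOR_RGB2BGR)[60:460,120:520])
for o in packs(p,zt=.052): print(o)
```

```text
31.5667 [ 0.5837 -0.0046  0.0331] 0.05137179687771708 [ 0.1083 -0.5032  0.0717]
([316.0, 321.0], 10855, array([ 0.5742, -0.0037]), np.float64(26.9), np.float64(53.8), np.float64(-1.2))
([511.0, 305.0], 365, array([0.5704, 0.0654]), np.float64(14.6), np.float64(3.7), np.float64(-2.5))
([118.0, 307.0], 351, array([ 0.5631, -0.0732]), np.float64(3.6), np.float64(14.7), np.float64(-3.8))
([154.0, 307.0], 350, array([ 0.5636, -0.06  ]), np.float64(3.5), np.float64(14.5), np.float64(-3.8))
([475.0, 305.0], 353, array([0.5696, 0.0523]), np.float64(14.1), np.float64(3.6), np.float64(-3.0))
```

View pics/w10c.png

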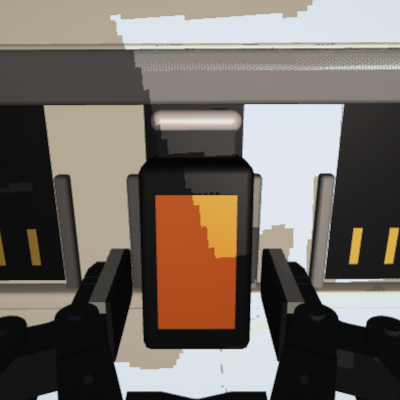

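Call:
drive_tool(
  targets=[
    {"travel": [0,0,0],"twist": 0,"grip": -1},
    {"travel": [0,0,0],"twist": 0,"grip": -1},
    {"travel": [0,0,0],"twist": 0,"grip": -1},
    {"travel": [0,0,0],"twist": 0,"grip": -1},
    {"travel": [-0.2,0,0],"twist": 0,"grip": -1},
    {"travel": [-0.4,0,0],"twist": 0,"grip": -1},
    {"travel": [-0.6,0,0],"twist": 0,"grip": -1},
    {"travel": [-0.6,0,0],"twist": 0,"grip": -1},
  ],
)

```text
time: 32.28
position: [0.5773, -0.0046, 0.0332]
tcp_rot: [[-0.998, 0.058, -0.0], [0.058, 0.998, -0.0], [0.0, -0.0, -1.0]]
force: [-1.1, 0.6, 1.7]
width: 0.0388
gripper_force: 60.1
```

Call:
drive_tool(
  targets=[
    {"travel": [-0.1,0,0],"twist": 0,"grip": -1},
    {"travel": [-0.2,0,0],"twist": 0,"grip": -1},
    {"travel": [-0.3,0,0],"twist": 0,"grip": -1},
    {"travel": [-0.4,0.1,0],"twist": 0,"grip": -1},
    {"travel": [-0.4,0.1,0],"twist": 0,"grip": -1},
    {"travel": [-0.4,0.1,0],"twist": 0,"grip": -1},
    {"travel": [-0.4,0.1,0],"twist": 0,"grip": -1},
    {"travel": [-0.4,0.1,0],"twist": 0,"grip": -1},
  ],
)

```text
time: 32.95
position: [0.5735, -0.0035, 0.0331]
tcp_rot: [[-0.998, 0.058, -0.0], [0.058, 0.998, 0.0], [0.0, 0.0, -1.0]]
force: [-0.2, 0.0, 1.1]
width: 0.0388
gripper_force: 60.1
```

```bash
cat > look.py <<'E'
from h import *
# dock frame: X'=w.X ; wall inner face 508.6
ps=np.radians(-3.4); X=np.array([np.cos(ps),np.sin(ps)]); Y=np.array([-X[1],X[0]])
def edge(p,im=None):
    im=p['img'] if im is None else im
    h=cv2.cvtColor(im,cv2.COLOR_RGB2HSV); m=cv2.inRange(h,(8,150,60),(24,255,255)); n,l,s,c=cv2.connectedComponentsWithStats(m)
    i=1+np.argmax(s[1:,4]); x,y,w,hh,_=s[i]
    for nm,v in (('patch front',y),('patch rear',y+hh)):
        for z in (.044,.05): 
            r=ray(p,(c[i,0],v),z)[:2]; print(nm,z,(r@X*1000-508.6).round(1),(r@Y*1000).round(1))
E
python3 - <<'E'
from look import *
s=robot.get_state(); print(s['time'],np.round(s['position'],4),s['width'],np.round(s['force'],1))
p=shot('wrist','w11'); edge(p)
im=cv2.cvtColor(cv2.imread('pics/w10.png'),cv2.COLOR_BGR2RGB); print('bar in w10 (pose now similar +1cm)'); p2=dict(p); T=np.array(p['pose']); T[0,3]+=.01; p2['pose']=T
edge(p2,im); r=ray(p2,(317,180),.021)[:2]; print(r@X*1000-508.6)
E
```

```text
32.95 [ 0.5735 -0.0035  0.0331] 0.038778809883688974 [-0.2  0.   1.1]
patch front 0.044 30.3 30.7
patch front 0.05 28.1 30.7
patch rear 0.044 87.8 30.8
patch rear 0.05 83.0 30.8
bar in w10 (pose now similar +1cm)
patch front 0.044 40.6 31.3
patch front 0.05 38.4 31.3
patch rear 0.044 98.3 31.4
patch rear 0.05 93.4 31.4
18.264430383114814
```

Call:
drive_tool(
  targets=[
    {"travel": [0,0,0],"twist": 0,"grip": 0.2},
    {"travel": [0,0,0],"twist": 0,"grip": 0.2},
    {"travel": [0,0,0],"twist": 0,"grip": 0.2},
    {"travel": [0,0,0],"twist": 0,"grip": 0.2},
    {"travel": [0,0,2],"twist": 0,"grip": 0.3},
    {"travel": [0,0,6],"twist": 0,"grip": 0.5},
    {"travel": [-2,0,10],"twist": 0,"grip": 0.5},
    {"travel": [-5,0,14],"twist": 0,"grip": 0.5},
  ],
)

```text
time: 33.67
position: [0.5314, -0.0037, 0.1657]
tcp_rot: [[-0.998, 0.058, 0.002], [0.058, 0.998, -0.0], [-0.002, -0.0, -1.0]]
force: [-0.7, 0.1, 1.6]
width: 0.0637
gripper_force: 0.0
```

Call:
drive_tool(
  targets=[
    {"travel": [0,0,2],"twist": 0,"grip": 0.5},
    {"travel": [0,0,2],"twist": 0,"grip": 0.5},
    {"travel": [0,0,2],"twist": 0,"grip": 0.5},
    {"travel": [0,0,2],"twist": 0,"grip": 0.5},
    {"travel": [0,0,2],"twist": 0,"grip": 0.5},
    {"travel": [0,0,2],"twist": 0,"grip": 0.5},
    {"travel": [0,0,2],"twist": 0,"grip": 0.5},
    {"travel": [0,0,2],"twist": 0,"grip": 0.5},
  ],
)

```text
time: 34.33
position: [0.5303, -0.0036, 0.1833]
tcp_rot: [[-0.998, 0.058, -0.001], [0.058, 0.998, 0.0], [0.001, 0.0, -1.0]]
force: [-0.1, -0.5, 0.1]
width: 0.0639
gripper_force: 0.0
```

Run:
```python
from look import *
s=robot.get_state(); print(s['time'],np.round(s['position'],4))
p=shot('wrist','w12')
for o in packs(p,zt=.044): print(o, 'dock', (o[2]@X*1000-508.6).round(1),(o[2]@Y*1000).round(1))
cv2.imwrite('pics/w12c.png',cv2.resize(cv2.cvtColor(p['img'],cv2.COLOR_RGB2BGR)[140:340,200:460],None,fx=3,fy=3)[:600,:780])
print(robot.find_in(p,'empty_a'))
q=shot('side'); print([(np.round(d['uv']).astype(int).tolist(),round(d['score'],2),ray(q,d['uv'],.03)[:2].round(3).tolist()) for d in robot.find_in(q,'empty_a')])
```

```text
34.3333 [ 0.5303 -0.0036  0.1833]
([506.0, 5.0], 462, array([0.3871, 0.1285]), np.float64(30.3), np.float64(8.2), np.float64(-89.4)) dock -129.8 151.2
([319.0, 272.0], 2328, array([ 0.5672, -0.0026]), np.float64(27.4), np.float64(50.3), np.float64(-2.3)) dock 57.8 31.0
[{'uv': [316.3, 264.2], 'score': 0.84}, {'uv': [488.8, 26.3], 'score': 0.77}]
[([309, 298], 0.9, [0.548, 0.318]), ([306, 231], 0.79, [0.556, -0.023]), ([358, 260], 0.73, [0.377, 0.15])]
```

View pics/w12c.png

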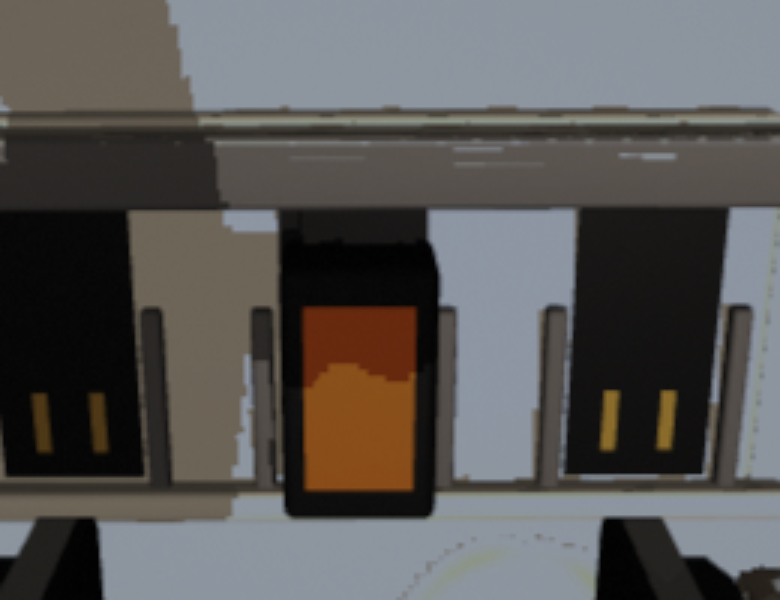

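Call:
drive_tool(
  targets=[
    {"travel": [3,0,-2],"twist": 0,"grip": -1},
    {"travel": [5.9,-0.1,-5],"twist": 0,"grip": -1},
    {"travel": [5.9,-0.1,-8],"twist": 0,"grip": -1},
    {"travel": [5.9,-0.1,-11],"twist": 0,"grip": -1},
    {"travel": [5.9,-0.1,-12.5],"twist": 0,"grip": -1},
    {"travel": [5.9,-0.1,-13],"twist": 0,"grip": -1},
    {"travel": [5.9,-0.1,-13],"twist": 0,"grip": -1},
    {"travel": [5.9,-0.1,-13],"twist": 0,"grip": -1},
  ],
)

```text
time: 35.2
position: [0.5899, -0.0046, 0.0547]
tcp_rot: [[-0.998, 0.058, 0.001], [0.058, 0.998, -0.0], [-0.001, -0.0, -1.0]]
force: [-0.0, -0.5, 0.1]
width: 0.0001
gripper_force: 0.0
```

Call:
drive_tool(
  targets=[
    {"travel": [0,0,-0.2],"twist": 0,"grip": -1},
    {"travel": [0,0,-0.4],"twist": 0,"grip": -1},
    {"travel": [0,0,-0.6],"twist": 0,"grip": -1},
    {"travel": [0,0,-0.8],"twist": 0,"grip": -1},
    {"travel": [0,0,-1],"twist": 0,"grip": -1},
    {"travel": [0,0,-1.1],"twist": 0,"grip": -1},
    {"travel": [0,0,-1.1],"twist": 0,"grip": -1},
    {"travel": [0,0,-1.1],"twist": 0,"grip": -1},
  ],
)

```text
time: 35.87
position: [0.5897, -0.0046, 0.044]
tcp_rot: [[-0.998, 0.058, 0.001], [0.058, 0.998, -0.0], [-0.001, -0.0, -1.0]]
force: [-5.0, 0.1, 18.4]
width: -0.0004
gripper_force: 9.4
```

Call:
drive_tool(
  targets=[
    {"travel": [0,0,3],"twist": 0,"grip": -1},
    {"travel": [-1,0,7],"twist": 0,"grip": 0.5},
    {"travel": [-2,1,11],"twist": 0,"grip": 0.5},
    {"travel": [-3,3,14],"twist": 0,"grip": 0.5},
    {"travel": [-4,6,16],"twist": 0,"grip": 0.5},
    {"travel": [-5,10,17],"twist": 0,"grip": 0.5},
    {"travel": [-6,14,17],"twist": 0,"grip": 0.5},
    {"travel": [-6,18,17],"twist": 0,"grip": 0.5},
  ],
)

```text
time: 36.53
position: [0.5279, 0.1768, 0.2142]
tcp_rot: [[-0.998, 0.059, 0.001], [0.059, 0.998, 0.0], [-0.001, 0.0, -1.0]]
force: [1.2, -0.3, 0.2]
width: 0.0637
gripper_force: 0.0
```

Call:
drive_tool(
  targets=[
    {"travel": [0,4,0],"twist": 0,"grip": 0.5},
    {"travel": [0,8,0],"twist": 0,"grip": 0.5},
    {"travel": [0,12,0],"twist": 0,"grip": 0.5},
    {"travel": [0,13,0],"twist": 0,"grip": 0.5},
    {"travel": [0,13,0],"twist": 0,"grip": 0.5},
    {"travel": [0,13,0],"twist": 0,"grip": 0.5},
    {"travel": [0,13,0],"twist": 0,"grip": 0.5},
    {"travel": [0,13,0],"twist": 0,"grip": 0.5},
  ],
)

```text
time: 37.2
position: [0.5295, 0.304, 0.213]
tcp_rot: [[-0.998, 0.059, -0.0], [0.059, 0.998, -0.0], [0.0, -0.0, -1.0]]
force: [-0.8, 0.4, 0.2]
width: 0.0639
gripper_force: 0.0
```

Run:
```python
from look import *
s=robot.get_state(); print(s['time'],np.round(s['position'],4),np.round(s['tcp_rot'],3)[:,1],s['joint_positions'])
p=shot('wrist','w13')
for o in packs(p,zt=.03): print(o)
for t in ('empty_a','empty_a_nose'):
  for d in robot.find_in(p,t): print(t,np.round(d['uv']),round(d['score'],2),ray(p,d['uv'],.03)[:2].round(3),ray(p,d['uv'],.006)[:2].round(3))
q=shot('side'); print([(np.round(d['uv']).astype(int).tolist(),round(d['score'],2),ray(q,d['uv'],.03)[:2].round(3).tolist()) for d in robot.find_in(q,'empty_a')])
# nose: dark body extents
u=packs(p)[0][0]; h=cv2.cvtColor(p['img'],cv2.COLOR_RGB2GRAY)
m=(h<60).astype(np.uint8); n,l,st,c=cv2.connectedComponentsWithStats(m)
for i in range(1,n):
    if st[i,4]>300: print('dark',st[i],c[i].round(),ray(p,c[i],.02)[:2].round(3))
```

```text
37.2 [0.5295 0.304  0.213 ] [ 0.059  0.998 -0.   ] [ 4.71690932e-01  4.43872505e-01  1.70953184e+00 -2.42044059e-04
  9.88681215e-01 -1.03992318e+00]
([64.0, 30.0], 3268, array([0.3721, 0.1156]), np.float64(46.4), np.float64(48.3), np.float64(-9.3))
([81.0, 73.0], 542, array([0.4042, 0.1256]), np.float64(11.0), np.float64(33.7), np.float64(73.6))
([330.0, 237.0], 1862, array([0.553, 0.315]), np.float64(27.9), np.float64(50.5), np.float64(33.7))
empty_a [  2. 294.] 0.85 [ 0.591 -0.003] [ 0.601 -0.027]
empty_a [79. 39.] 0.68 [0.379 0.129] [0.374 0.115]
empty_a [322. 223.] 0.58 [0.539 0.309] [0.546 0.309]
empty_a_nose [76. 38.] 0.78 [0.378 0.127] [0.373 0.113]
empty_a_nose [  4. 288.] 0.73 [0.585 0.001] [ 0.595 -0.022]
empty_a_nose [565. 280.] 0.68 [0.607 0.53 ] [0.618 0.547]
[([357, 260], 0.65, [0.38, 0.15]), ([311, 298], 0.6, [0.543, 0.32]), ([303, 230], 0.47, [0.569, -0.026])]
dark [  41    0   42   52 2000] [62. 24.] [0.363 0.111]
dark [  39    0   71   94 2156] [92. 49.] [0.386 0.133]
dark [ 572  108   68   54 3078] [609. 133.] [0.475 0.561]
dark [ 284  180   86   98 3281] [323. 225.] [0.544 0.309]
dark [   0  192  123  121 7666] [ 61. 253.] [0.556 0.065]
dark [    0   234   640   246 70551] [362. 398.] [0.732 0.34 ]
```

Call:
drive_tool(
  targets=[
    {"travel": [1,0.5,0],"twist": 0.11,"grip": 0.5},
    {"travel": [2,1,0],"twist": 0.22,"grip": 0.5},
    {"travel": [2.9,1.45,-1],"twist": 0.33,"grip": 0.5},
    {"travel": [2.9,1.45,-3],"twist": 0.44,"grip": 0.5},
    {"travel": [2.9,1.45,-5],"twist": 0.55,"grip": 0.5},
    {"travel": [2.9,1.45,-8],"twist": 0.648,"grip": 0.5},
    {"travel": [2.9,1.45,-10],"twist": 0.648,"grip": 0.5},
    {"travel": [2.9,1.45,-10],"twist": 0.648,"grip": 0.5},
  ],
)

```text
time: 38.12
position: [0.5562, 0.3184, 0.1091]
tcp_rot: [[-0.831, -0.556, -0.005], [-0.556, 0.831, -0.003], [0.006, 0.001, -1.0]]
force: [-1.3, -1.6, 0.2]
width: 0.0643
gripper_force: 0.0
```

Run:
```python
from look import *
s=robot.get_state(); print(s['time'],np.round(s['position'],4),np.round(s['tcp_rot'],3)[:,1])
p=shot('wrist','w14')
for o in packs(p,zt=.03): print(o)
h=cv2.cvtColor(p['img'],cv2.COLOR_RGB2GRAY); m=(h<60).astype(np.uint8); n,l,st,c=cv2.connectedComponentsWithStats(m)
for i in range(1,n):
    if st[i,4]>300: print('dark',st[i],c[i].round(),ray(p,c[i],.02)[:2].round(3))
```

```text
38.1167 [0.5562 0.3184 0.1091] [-0.556  0.831  0.001]
([314.0, 246.0], 3948, array([0.5526, 0.315 ]), np.float64(27.7), np.float64(50.1), np.float64(34.8))
dark [   0    0   33   71 1033] [12. 26.] [0.541 0.1  ]
dark [ 279  151   71  149 7605] [313. 227.] [0.545 0.309]
dark [    0   204   640   276 65650] [280. 400.] [0.665 0.36 ]
dark [615 303  25  55 914] [629. 328.] [0.481 0.538]
```

Call:
drive_tool(
  targets=[
    {"travel": [0,0,-3],"twist": 0.01,"grip": 0.5},
    {"travel": [0,0,-6],"twist": 0.01,"grip": 0.5},
    {"travel": [0,0,-9],"twist": 0.01,"grip": 0.5},
    {"travel": [0,0,-10],"twist": 0.01,"grip": 0.5},
    {"travel": [0,0,-10],"twist": 0.01,"grip": 0.5},
    {"travel": [0,0,-10],"twist": 0.01,"grip": 0.2},
    {"travel": [0,0,-10],"twist": 0.01,"grip": -1},
    {"travel": [0,0,-10],"twist": 0.01,"grip": -1},
  ],
)

```text
time: 38.83
position: [0.5599, 0.3206, 0.0156]
tcp_rot: [[-0.825, -0.565, 0.003], [-0.565, 0.825, 0.002], [-0.003, -0.0, -1.0]]
force: [-0.3, -1.1, 4.6]
width: 0.0384
gripper_force: 60.9
```

Call:
drive_tool(
  targets=[
    {"travel": [0,0,0],"twist": 0,"grip": -1},
    {"travel": [0,0,0],"twist": 0,"grip": -1},
    {"travel": [0,0,0],"twist": 0,"grip": -1},
    {"travel": [0,0,0],"twist": 0,"grip": -1},
    {"travel": [0,0,0],"twist": 0,"grip": -1},
    {"travel": [0,0,0],"twist": 0,"grip": -1},
    {"travel": [0,0,0],"twist": 0,"grip": -1},
    {"travel": [0,0,0],"twist": 0,"grip": -1},
  ],
)

```text
time: 39.5
position: [0.5599, 0.3207, 0.0156]
tcp_rot: [[-0.825, -0.565, 0.003], [-0.565, 0.825, 0.002], [-0.004, -0.0, -1.0]]
force: [-0.6, 0.2, 6.0]
width: 0.0388
gripper_force: 61.0
```

Call:
drive_tool(
  targets=[
    {"travel": [0,0,3],"twist": 0,"grip": -1},
    {"travel": [0,0,6],"twist": 0,"grip": -1},
    {"travel": [0,-1,9],"twist": -0.1,"grip": -1},
    {"travel": [0,-4,10],"twist": -0.2,"grip": -1},
    {"travel": [0,-7,10],"twist": -0.3,"grip": -1},
    {"travel": [0,-10,10],"twist": -0.4,"grip": -1},
    {"travel": [0,-13,10],"twist": -0.5,"grip": -1},
    {"travel": [0,-16,10],"twist": -0.6,"grip": -1},
  ],
)

```text
time: 40.17
position: [0.559, 0.1588, 0.1151]
tcp_rot: [[-1.0, 0.005, 0.003], [0.005, 1.0, 0.001], [-0.003, 0.001, -1.0]]
force: [1.1, -0.5, -1.8]
width: 0.0383
gripper_force: 61.6
```

Call:
drive_tool(
  targets=[
    {"travel": [0,-3,0],"twist": -0.06,"grip": -1},
    {"travel": [0,-6,0],"twist": -0.06,"grip": -1},
    {"travel": [1,-8.5,0],"twist": -0.06,"grip": -1},
    {"travel": [3.2,-8.5,0],"twist": -0.06,"grip": -1},
    {"travel": [3.2,-8.5,-2],"twist": -0.06,"grip": -1},
    {"travel": [3.2,-8.5,-4],"twist": -0.06,"grip": -1},
    {"travel": [3.2,-8.5,-6],"twist": -0.06,"grip": -1},
    {"travel": [3.2,-8.5,-6],"twist": -0.06,"grip": -1},
  ],
)

```text
time: 40.83
position: [0.5892, 0.0746, 0.0516]
tcp_rot: [[-0.998, 0.06, -0.002], [0.06, 0.998, -0.0], [0.002, -0.0, -1.0]]
force: [-0.6, 0.6, -2.7]
width: 0.0385
gripper_force: 61.5
```

Run:
```python
from look import *
s=robot.get_state(); print(s['time'],np.round(s['position'],4),np.round(s['tcp_rot'],3)[:,1],s['width'],np.round(s['force'],1),s['gripper_force'])
p=shot('wrist','w15'); P=np.array(s['position']); t=P[:2]
print('tcp dock',(t@X*1000-508.6).round(1),(t@Y*1000).round(1))
for o in packs(p,zt=P[2]-.0156+.03,amin=3000): print(o,(o[2]@X*1000-508.6).round(1),(o[2]@Y*1000).round(1))
# bar: bright column profile ahead of pack along centre column
g=p['img'][100:300,314:318].mean((1,2)); print(g.round().astype(int)[::3])
```

```text
40.8333 [0.5892 0.0746 0.0516] [ 0.06   0.998 -0.   ] 0.03854617926330537 [-0.6  0.6 -2.7] 61.50461196899414
tcp dock 75.2 109.5
([120.0, 272.0], 8044, array([0.5587, 0.0064]), np.float64(26.4), np.float64(46.9), np.float64(-3.5)) 48.7 39.5
([316.0, 316.0], 9782, array([0.5803, 0.0756]), np.float64(50.6), np.float64(27.9), np.float64(-5.6)) 66.2 109.9
[156 166  79 118 190 190 190 190 147 120 120 118 118 117 117 115 115 101
  47  42  15  88 122 144 180 175 137 118  45  36  36  35  35  33  33  33
  32  16   5   4   5   4   5  13  18  25  28  28  27  27  27  26  74 106
 106 106 106 105 105 105 104  83  83  82  82  82  68]
```

Call:
drive_tool(
  targets=[
    {"travel": [0,0.1,0],"twist": 0,"grip": -1},
    {"travel": [0,0.1,0],"twist": 0,"grip": -1},
    {"travel": [0,0.1,0],"twist": 0,"grip": -1},
    {"travel": [0,0.1,0],"twist": 0,"grip": -1},
    {"travel": [0,0.1,0],"twist": 0,"grip": -1},
    {"travel": [0,0.1,0],"twist": 0,"grip": -1},
    {"travel": [0,0.1,0],"twist": 0,"grip": -1},
    {"travel": [0,0.1,0],"twist": 0,"grip": -1},
  ],
)

```text
time: 41.55
position: [0.5904, 0.0759, 0.0531]
tcp_rot: [[-0.998, 0.06, -0.0], [0.06, 0.998, -0.0], [0.0, -0.0, -1.0]]
force: [-0.2, -1.0, -1.7]
width: 0.0386
gripper_force: 61.5
```

```bash
cat >> look.py <<'E'
def bar(s,p,off,ox):
    P=np.array(s['position']); t=P[:2]; print('tcp',P.round(4),'dock',(t@X*1000-508.6).round(1),(t@Y*1000).round(1),'F',np.round(s['force'],1),s['width'])
    for o in packs(p,zt=P[2]-off+.03,amin=5000): print('patch',(o[2]@X*1000-508.6).round(1),(o[2]@Y*1000).round(1),o[0])
    g=p['img'][120:260,310:322].mean((1,2)); k=np.argwhere(g<60).ravel(); 
    a=k[0]; b=a+np.argmax(g[a:]>90); c=b+np.argmax(g[b:]<60); r=120+(b+c)/2
    z=P[2]-off+.006; q=ray(p,(316,r),z)[:2]; print('bar rows',120+a,120+b,120+c,'bar x',(q@X*1000-508.6).round(1))
    q=ray(p,(316,120+a),.032)[:2]; print('lip rear',(q@X*1000-508.6).round(1))
E
python3 - <<'E'
from look import *
s=robot.get_state(); p=shot('wrist','w16'); bar(s,p,.0156,11.5)
E
```

```text
tcp [0.5904 0.0759 0.0531] dock 76.3 110.8 F [-0.2 -1.  -1.7] 0.03857968107019843
patch 48.4 40.4 [118.0, 268.0]
patch 67.2 111.1 [316.0, 316.0]
bar rows 151 164 184 bar x 17.8
lip rear 10.3
```

Call:
drive_tool(
  targets=[
    {"travel": [0,0,-0.3],"twist": 0,"grip": -1},
    {"travel": [0,0,-0.6],"twist": 0,"grip": -1},
    {"travel": [0,0,-0.9],"twist": 0,"grip": -1},
    {"travel": [0,0,-1.2],"twist": 0,"grip": -1},
    {"travel": [0,0,-1.4],"twist": 0,"grip": -1},
    {"travel": [0,0,-1.4],"twist": 0,"grip": -1},
    {"travel": [0,0,-1.4],"twist": 0,"grip": -1},
    {"travel": [0,0,-1.4],"twist": 0,"grip": -1},
  ],
)

```text
time: 42.27
position: [0.5901, 0.0759, 0.0392]
tcp_rot: [[-0.998, 0.06, -0.001], [0.06, 0.998, -0.0], [0.001, -0.0, -1.0]]
force: [-4.6, -0.8, 9.9]
width: 0.038
gripper_force: 63.4
```

Contact at the expected tail-wall height. Release so the nose drops, then measure.

Call:
drive_tool(
  targets=[
    {"travel": [0,0,0],"twist": 0,"grip": 0.2},
    {"travel": [0,0,0],"twist": 0,"grip": 0.2},
    {"travel": [0,0,0],"twist": 0,"grip": 0.2},
    {"travel": [0,0,0],"twist": 0,"grip": 0.2},
    {"travel": [0,0,-0.3],"twist": 0,"grip": 0.2},
    {"travel": [0,0,-0.6],"twist": 0,"grip": 0.2},
    {"travel": [0,0,-0.6],"twist": 0,"grip": 0.2},
    {"travel": [0,0,-0.6],"twist": 0,"grip": 0.2},
  ],
)

```text
time: 42.93
position: [0.5902, 0.0759, 0.0327]
tcp_rot: [[-0.998, 0.06, -0.001], [0.06, 0.998, -0.0], [0.001, -0.0, -1.0]]
force: [0.6, -0.5, -0.2]
width: 0.0516
gripper_force: 0.0
```

Run:
```python
from look import *
s=robot.get_state(); p=shot('wrist','w17'); bar(s,p,.0195,11.5)
```

```text
tcp [0.5902 0.0759 0.0327] dock 76.1 110.8 F [ 0.6 -0.5 -0.2] 0.05162795452682501
patch 59.2 25.6 [92.0, 290.0]
patch 68.0 111.1 [316.0, 313.0]
bar rows 157 163 183 bar x 17.7
lip rear 10.1
```

Call:
drive_tool(
  targets=[
    {"travel": [0,0,0],"twist": 0,"grip": -1},
    {"travel": [0,0,0],"twist": 0,"grip": -1},
    {"travel": [0,0,0],"twist": 0,"grip": -1},
    {"travel": [0,0,0],"twist": 0,"grip": -1},
    {"travel": [0,0,0],"twist": 0,"grip": -1},
    {"travel": [-0.2,0,0],"twist": 0,"grip": -1},
    {"travel": [-0.4,0,0],"twist": 0,"grip": -1},
    {"travel": [-0.6,0,0],"twist": 0,"grip": -1},
  ],
)

```text
time: 43.65
position: [0.5846, 0.0759, 0.0331]
tcp_rot: [[-0.998, 0.06, 0.001], [0.06, 0.998, 0.0], [-0.001, 0.0, -1.0]]
force: [1.4, 0.5, 2.1]
width: 0.0388
gripper_force: 60.1
```

Call:
drive_tool(
  targets=[
    {"travel": [-0.1,0,0],"twist": 0,"grip": -1},
    {"travel": [-0.2,0,0],"twist": 0,"grip": -1},
    {"travel": [-0.3,0.1,0],"twist": 0,"grip": -1},
    {"travel": [-0.4,0.1,0],"twist": 0,"grip": -1},
    {"travel": [-0.4,0.1,0],"twist": 0,"grip": -1},
    {"travel": [-0.4,0.1,0],"twist": 0,"grip": -1},
    {"travel": [-0.4,0.1,0],"twist": 0,"grip": -1},
    {"travel": [-0.4,0.1,0],"twist": 0,"grip": -1},
  ],
)

```text
time: 44.32
position: [0.5804, 0.0769, 0.033]
tcp_rot: [[-0.998, 0.06, -0.0], [0.06, 0.998, -0.0], [0.0, -0.0, -1.0]]
force: [0.7, -0.5, 1.6]
width: 0.0392
gripper_force: 60.2
```

Call:
drive_tool(
  targets=[
    {"travel": [0,0,0],"twist": 0,"grip": 0.2},
    {"travel": [0,0,0],"twist": 0,"grip": 0.2},
    {"travel": [0,0,0],"twist": 0,"grip": 0.2},
    {"travel": [0,0,0],"twist": 0,"grip": 0.2},
    {"travel": [0,0,2],"twist": 0,"grip": 0.2},
    {"travel": [0,0,5],"twist": 0,"grip": 0.2},
    {"travel": [1,0,6],"twist": 0,"grip": -1},
    {"travel": [1.4,-0.1,6],"twist": 0,"grip": -1},
  ],
)

```text
time: 44.98
position: [0.5969, 0.0762, 0.0958]
tcp_rot: [[-0.998, 0.06, 0.005], [0.06, 0.998, 0.0], [-0.005, 0.001, -1.0]]
force: [1.6, -0.5, -0.3]
width: 0.0282
gripper_force: 0.0
```

Call:
drive_tool(
  targets=[
    {"travel": [0,0,0],"twist": 0,"grip": -1},
    {"travel": [0,0,0],"twist": 0,"grip": -1},
    {"travel": [0,0,-1],"twist": 0,"grip": -1},
    {"travel": [0,0,-2],"twist": 0,"grip": -1},
    {"travel": [0,0,-3],"twist": 0,"grip": -1},
    {"travel": [0,0,-4],"twist": 0,"grip": -1},
    {"travel": [0,0,-4.6],"twist": 0,"grip": -1},
    {"travel": [0,0,-4.9],"twist": 0,"grip": -1},
  ],
)

```text
time: 45.65
position: [0.5938, 0.0759, 0.0437]
tcp_rot: [[-0.998, 0.06, -0.002], [0.06, 0.998, -0.0], [0.002, -0.0, -1.0]]
force: [-19.4, -2.0, 73.9]
width: 0.0002
gripper_force: 36.8
```

Call:
drive_tool(
  targets=[
    {"travel": [0,0,-0.1],"twist": 0,"grip": -1},
    {"travel": [0,0,-0.1],"twist": 0,"grip": -1},
    {"travel": [0,0,-0.1],"twist": 0,"grip": -1},
    {"travel": [0,0,-0.1],"twist": 0,"grip": -1},
    {"travel": [0,0,-0.1],"twist": 0,"grip": -1},
    {"travel": [0,0,-0.1],"twist": 0,"grip": -1},
    {"travel": [0,0,-0.1],"twist": 0,"grip": -1},
    {"travel": [0,0,-0.1],"twist": 0,"grip": -1},
  ],
)

```text
time: 46.32
position: [0.5937, 0.0758, 0.0439]
tcp_rot: [[-0.998, 0.06, -0.001], [0.06, 0.998, -0.0], [0.001, -0.0, -1.0]]
force: [-11.2, -0.5, 33.2]
width: 0.0001
gripper_force: 16.2
```

Call:
drive_tool(
  targets=[
    {"travel": [0,0,2],"twist": 0,"grip": -1},
    {"travel": [0,0,5],"twist": 0,"grip": -1},
    {"travel": [-1,0,8],"twist": 0,"grip": 0.3},
    {"travel": [-3,-1,11],"twist": 0,"grip": 0.3},
    {"travel": [-5,-3,14],"twist": 0,"grip": 0.3},
    {"travel": [-6,-4,15],"twist": 0,"grip": 0.3},
    {"travel": [-6,-4,15],"twist": 0,"grip": 0.3},
    {"travel": [-6,-4,15],"twist": 0,"grip": 0.3},
  ],
)

```text
time: 46.98
position: [0.5347, 0.0356, 0.1934]
tcp_rot: [[-0.998, 0.061, 0.001], [0.061, 0.998, 0.0], [-0.001, 0.0, -1.0]]
force: [0.9, 0.6, 0.2]
width: 0.0558
gripper_force: 0.0
```

Call:
drive_tool(
  targets=[
    {"travel": [0,0,0],"twist": 0,"grip": 0.3},
    {"travel": [0,0,0],"twist": 0,"grip": 0.3},
    {"travel": [0,0,0],"twist": 0,"grip": 0.3},
    {"travel": [0,0,0],"twist": 0,"grip": 0.3},
    {"travel": [0,0,0],"twist": 0,"grip": 0.3},
    {"travel": [0,0,0],"twist": 0,"grip": 0.3},
    {"travel": [0,0,0],"twist": 0,"grip": 0.3},
    {"travel": [0,0,0],"twist": 0,"grip": 0.3},
  ],
)

```text
time: 47.65
position: [0.5345, 0.036, 0.193]
tcp_rot: [[-0.998, 0.06, -0.0], [0.06, 0.998, -0.0], [0.0, -0.0, -1.0]]
force: [-0.6, 0.1, -0.7]
width: 0.0553
gripper_force: 0.0
```

Run:
```python
from look import *
s=robot.get_state(); print(s['time'],np.round(s['position'],4),s['joint_positions'])
p=shot('wrist','w18')
for o in packs(p,zt=.044): print(o[0],o[1],o[3:],'dock', (o[2]@X*1000-508.6).round(1),(o[2]@Y*1000).round(1))
# bright bar visible behind lip? profile through each pack's centre column
for o in packs(p,zt=.044):
    x=int(o[0][0]); print(p['img'][150:300:3,x-3:x+4].mean((1,2)).round().astype(int))
q=shot('side'); print([(np.round(d['uv']).astype(int).tolist(),round(d['score'],2),ray(q,d['uv'],.03)[:2].round(3).tolist()) for d in robot.find_in(q,'empty_a')+robot.find_in(q,'charged_a')])
```

```text
47.65 [0.5345 0.036  0.193 ] [ 1.06155163e-02  3.67004221e-01  1.89942276e+00 -1.36291971e-05
  8.75242088e-01 -1.50047806e+00]
[440.0, 5.0] 427 (np.float64(8.2), np.float64(28.5), np.float64(88.9)) dock -127.5 149.5
[371.0, 263.0] 2200 (np.float64(29.1), np.float64(49.8), np.float64(0.1)) dock 56.3 111.9
[269.0, 265.0] 2141 (np.float64(28.2), np.float64(49.8), np.float64(-2.9)) dock 57.5 30.6
[142 142 142 142 142 143 143 143 143 143 143 143 143 143 143 143 143 143
 143 143 143 143 143 143 143 143 143 143 144 143 143 143 143 143 143 143
 143 143 143 143 143 143 143 143 143 143 143 143 143 143]
[143 143 143 143 143 143 143  95 119  46  57 144 145  97  82  81  80  78
  22  24  24  16   2   3  11  22  22  21  69  80  80  79  79  79  79  79
  78  78  78  78  78  77  77  77  77  77  76  76  25  14]
[143 143 143 143 143 144 143 143 108  70  44 138 143 111  78  76  58  57
  24  11  10   8   2   2   3   6   8   7   7  51  51  51  51  51  50  50
  50  50  50  50  50  50  50  49  49  49  49  49  49   5]
[([307, 231], 0.58, [0.554, -0.019]), ([303, 248], 0.57, [0.568, 0.078]), ([311, 228], 0.44, [0.538, -0.04]), ([319, 183], 0.64, [0.499, -0.355]), ([321, 178], 0.51, [0.49, -0.392])]
```

Call:
drive_tool(
  targets=[
    {"travel": [0,-3,0],"twist": -0.1,"grip": 0.3},
    {"travel": [0,-6,0],"twist": -0.2,"grip": 0.3},
    {"travel": [0.5,-9,0],"twist": -0.3,"grip": 0.3},
    {"travel": [0.5,-12,0],"twist": -0.4,"grip": 0.3},
    {"travel": [1,-15,0],"twist": -0.5,"grip": 0.3},
    {"travel": [1,-18,-1],"twist": -0.6,"grip": 0.3},
    {"travel": [1.4,-21,-2],"twist": -0.7,"grip": 0.3},
    {"travel": [1.4,-21.7,-4],"twist": -0.785,"grip": 0.3},
  ],
)

```text
time: 48.52
position: [0.5503, -0.1856, 0.1543]
tcp_rot: [[-0.659, 0.753, 0.004], [0.753, 0.659, -0.002], [-0.005, 0.002, -1.0]]
force: [-0.8, -0.9, -0.1]
width: 0.0557
gripper_force: 0.0
```

Call:
drive_tool(
  targets=[
    {"travel": [0,0,-2],"twist": 0,"grip": 0.3},
    {"travel": [0,0,-4],"twist": 0,"grip": 0.3},
    {"travel": [0,0,-6],"twist": 0,"grip": 0.3},
    {"travel": [0,0,-8],"twist": 0,"grip": 0.3},
    {"travel": [0,0,-9.5],"twist": 0,"grip": 0.3},
    {"travel": [0,0,-10.4],"twist": 0,"grip": 0.3},
    {"travel": [0,0,-10.4],"twist": 0,"grip": 0.3},
    {"travel": [0,0,-10.4],"twist": 0,"grip": 0.3},
  ],
)

```text
time: 49.18
position: [0.5484, -0.1811, 0.0491]
tcp_rot: [[-0.664, 0.748, -0.0], [0.748, 0.664, 0.0], [0.0, -0.0, -1.0]]
force: [-0.5, -0.0, -0.8]
width: 0.0555
gripper_force: 0.0
```

Call:
drive_tool(
  targets=[
    {"travel": [0,0,0],"twist": 0,"grip": -1},
    {"travel": [0,0,0],"twist": 0,"grip": -1},
    {"travel": [0,0,0],"twist": 0,"grip": -1},
    {"travel": [0,0,0],"twist": 0,"grip": -1},
    {"travel": [0,0,0],"twist": 0,"grip": -1},
    {"travel": [0,0,0],"twist": 0,"grip": -1},
    {"travel": [0,0,0],"twist": 0,"grip": -1},
    {"travel": [0,0,0],"twist": 0,"grip": -1},
  ],
)

```text
time: 49.85
position: [0.5487, -0.1815, 0.05]
tcp_rot: [[-0.664, 0.748, 0.001], [0.748, 0.664, -0.001], [-0.001, 0.0, -1.0]]
force: [-3.8, -1.7, 10.5]
width: 0.0096
gripper_force: 58.8
```

Call:
drive_tool(
  targets=[
    {"travel": [0,0,0],"twist": -0.1,"grip": -1},
    {"travel": [0,0,0],"twist": -0.2,"grip": -1},
    {"travel": [0,0,0],"twist": -0.3,"grip": -1},
    {"travel": [0,0,0],"twist": -0.4,"grip": -1},
    {"travel": [0,0,0],"twist": -0.5,"grip": -1},
    {"travel": [0,0,0],"twist": -0.6,"grip": -1},
    {"travel": [0,0,0],"twist": -0.7,"grip": -1},
    {"travel": [0,0,0],"twist": -0.8,"grip": -1},
  ],
)

```text
time: 50.52
position: [0.548, -0.1817, 0.05]
tcp_rot: [[0.079, 0.997, -0.0], [0.997, -0.079, -0.001], [-0.001, -0.0, -1.0]]
force: [-9.3, -7.2, 14.7]
width: 0.0102
gripper_force: 59.2
```

Call:
drive_tool(
  targets=[
    {"travel": [0,0,0],"twist": -0.1,"grip": -1},
    {"travel": [0,0,0],"twist": -0.2,"grip": -1},
    {"travel": [0,0,0],"twist": -0.3,"grip": -1},
    {"travel": [0,0,0],"twist": -0.4,"grip": -1},
    {"travel": [0,0,0],"twist": -0.5,"grip": -1},
    {"travel": [0,0,0],"twist": -0.6,"grip": -1},
    {"travel": [0,0,0],"twist": -0.7,"grip": -1},
    {"travel": [0,0,0],"twist": -0.8,"grip": -1},
  ],
)

```text
time: 51.18
position: [0.5472, -0.1814, 0.05]
tcp_rot: [[0.77, 0.638, -0.002], [0.638, -0.77, -0.0], [-0.001, -0.001, -1.0]]
force: [-12.1, -3.4, 18.2]
width: 0.0101
gripper_force: 59.7
```

Call:
drive_tool(
  targets=[
    {"travel": [0,0,0],"twist": -0.1,"grip": -1},
    {"travel": [0,0,0],"twist": -0.2,"grip": -1},
    {"travel": [0,0,0],"twist": -0.3,"grip": -1},
    {"travel": [0,0,0],"twist": -0.4,"grip": -1},
    {"travel": [0,0,0],"twist": -0.5,"grip": -1},
    {"travel": [0,0,0],"twist": -0.6,"grip": -1},
    {"travel": [0,0,0],"twist": -0.7,"grip": -1},
    {"travel": [0,0,0],"twist": -0.8,"grip": -1},
  ],
)

```text
time: 51.85
position: [0.5469, -0.1807, 0.0499]
tcp_rot: [[0.994, -0.108, -0.002], [-0.108, -0.994, 0.001], [-0.002, -0.0, -1.0]]
force: [-11.6, 2.9, 20.3]
width: 0.0101
gripper_force: 60.0
```

Call:
drive_tool(
  targets=[
    {"travel": [0,0,0],"twist": -0.1,"grip": -1},
    {"travel": [0,0,0],"twist": -0.2,"grip": -1},
    {"travel": [0,0,0],"twist": -0.22,"grip": -1},
    {"travel": [0,0,0],"twist": -0.22,"grip": -1},
    {"travel": [0,0,0],"twist": -0.22,"grip": -1},
    {"travel": [0,0,0],"twist": -0.22,"grip": -1},
    {"travel": [0,0,0],"twist": -0.22,"grip": -1},
    {"travel": [0,0,0],"twist": -0.22,"grip": -1},
  ],
)

```text
time: 52.52
position: [0.5469, -0.1805, 0.0499]
tcp_rot: [[0.948, -0.318, -0.002], [-0.318, -0.948, 0.001], [-0.002, -0.0, -1.0]]
force: [-11.9, 4.0, 19.8]
width: 0.01
gripper_force: 60.0
```

Call:
drive_tool(
  targets=[
    {"travel": [0,0,0],"twist": 0,"grip": 0.3},
    {"travel": [0,0,0],"twist": 0,"grip": 0.3},
    {"travel": [0,0,0],"twist": 0,"grip": 0.3},
    {"travel": [0,0,0],"twist": 0,"grip": 0.3},
    {"travel": [0,0,3],"twist": 0,"grip": 0.3},
    {"travel": [0,0,7],"twist": 0,"grip": 0.3},
    {"travel": [0,0,11],"twist": 0,"grip": 0.3},
    {"travel": [0,0,15],"twist": 0,"grip": 0.3},
  ],
)

```text
time: 53.18
position: [0.5481, -0.1809, 0.2006]
tcp_rot: [[0.948, -0.318, -0.001], [-0.318, -0.948, 0.0], [-0.001, -0.0, -1.0]]
force: [1.7, -0.5, -0.3]
width: 0.0557
gripper_force: 0.0
```

Call:
drive_tool(
  targets=[
    {"travel": [0,0,0],"twist": 0,"grip": 0.3},
    {"travel": [0,0,0],"twist": 0,"grip": 0.3},
    {"travel": [0,0,0],"twist": 0,"grip": 0.3},
    {"travel": [0,0,0],"twist": 0,"grip": 0.3},
    {"travel": [0,0,0],"twist": 0,"grip": 0.3},
    {"travel": [0,0,0],"twist": 0,"grip": 0.3},
    {"travel": [0,0,0],"twist": 0,"grip": 0.3},
    {"travel": [0,0,0],"twist": 0,"grip": 0.3},
  ],
)

```text
time: 53.85
position: [0.5483, -0.181, 0.1985]
tcp_rot: [[0.948, -0.318, -0.001], [-0.318, -0.948, 0.0], [-0.001, -0.0, -1.0]]
force: [0.2, 0.2, 0.1]
width: 0.0558
gripper_force: 0.0
```

Run:
```python
from look import *
np.set_printoptions(precision=4,suppress=True)
s=robot.get_state(); print(s['time'],np.round(s['position'],4),np.round(s['tcp_rot'],3)[:,1])
p=shot('wrist','w19'); im=p['img'].astype(int); u,v=np.round(proj(p,[.548,-.181,.058])).astype(int); print(u,v)
x0,y0=u-60,max(v-60,0); c=im[y0:v+60,x0:u+60]
a=lambda d:np.degrees(np.arctan2(d[1],d[0])).round(1)
w=(c.min(2)>110).astype(np.uint8); n,l,st,ce=cv2.connectedComponentsWithStats(w)
for i in range(1,n):
    if 15<st[i,4]<400:
        Q=np.array([ray(p,q,.058)[:2] for q in np.argwhere(l==i)[:,::-1]+[x0,y0]]); m=Q.mean(0); vt=np.linalg.svd(Q-m)[2]
        print(st[i,4],(ce[i]+[x0,y0]).round(),m,'len',np.ptp((Q-m)@vt[0]),'ang',a(vt[0]),'from axis',a(m-[.5485,-.181]))
h=cv2.cvtColor(p['img'],cv2.COLOR_RGB2HSV)[y0:v+60,x0:u+60]
for nm,lo,hi in (('red',0,5),('orange',6,20)):
    k=np.argwhere(cv2.inRange(h,(lo,150,80),(hi,255,255))>0)
    if len(k): r=ray(p,k[:,::-1].mean(0)+[x0,y0],.036)[:2]; print(nm,len(k),r,a(r-[.5485,-.181]))
```

```text
53.85 [ 0.5483 -0.181   0.1985] [-0.318 -0.948 -0.   ]
317 228
27 [281. 198.] [ 0.577  -0.1633] len 0.00673709701915824 ang -138.7 from axis 31.8
28 [276. 218.] [ 0.5645 -0.1553] len 0.0066416861950313166 ang 72.2 from axis 58.2
34 [316. 221.] [ 0.553  -0.1816] len 0.006180328005931454 ang 158.0 from axis -7.6
26 [282. 237.] [ 0.5496 -0.1545] len 0.0067642770143439 ang 100.4 from axis 87.6
red 105 [ 0.5275 -0.1557] 129.7
orange 120 [ 0.5818 -0.1912] -17.0
```

Call:
drive_tool(
  targets=[
    {"travel": [0,-3,2],"twist": 0,"grip": 0.3},
    {"travel": [0,-6,4],"twist": 0,"grip": 0.3},
    {"travel": [0,-9,5],"twist": 0,"grip": 0.3},
    {"travel": [0,-12,5],"twist": 0,"grip": 0.3},
    {"travel": [0,-15,5],"twist": 0,"grip": 0.3},
    {"travel": [0,-17,5],"twist": 0,"grip": 0.3},
    {"travel": [0,-18,5],"twist": 0,"grip": 0.3},
    {"travel": [0,-18,5],"twist": 0,"grip": 0.3},
  ],
)

```text
time: 54.57
position: [0.5481, -0.363, 0.2486]
tcp_rot: [[0.948, -0.319, -0.0], [-0.319, -0.948, -0.0], [-0.0, 0.0, -1.0]]
force: [-0.2, 0.3, 0.4]
width: 0.0556
gripper_force: 0.0
```

Call:
drive_tool(
  targets=[
    {"travel": [0,0,0],"twist": 0,"grip": 0.3},
    {"travel": [0,0,0],"twist": 0,"grip": 0.3},
    {"travel": [0,0,0],"twist": 0,"grip": 0.3},
    {"travel": [0,0,0],"twist": 0,"grip": 0.3},
    {"travel": [0,0,0],"twist": 0,"grip": 0.3},
    {"travel": [0,0,0],"twist": 0,"grip": 0.3},
    {"travel": [0,0,0],"twist": 0,"grip": 0.3},
    {"travel": [0,0,0],"twist": 0,"grip": 0.3},
  ],
)

```text
time: 55.23
position: [0.5485, -0.3609, 0.2491]
tcp_rot: [[0.948, -0.317, 0.0], [-0.317, -0.948, -0.0], [0.0, -0.0, -1.0]]
force: [0.6, -0.1, 0.3]
width: 0.0554
gripper_force: 0.0
```

Run:
```python
from look import *
s=robot.get_state(); print(s['time'],np.round(s['position'],4))
p=shot('wrist','w20')
for o in packs(p,zt=.035,lo=50,hi=80): print(o,'tray',((o[2]-[.5085,-.4104])@X*1000).round(1),((o[2]-[.5085,-.4104])@Y*1000).round(1))
```

```text
55.2333 [ 0.5485 -0.3609  0.2491]
([417.0, 205.0], 1609, array([ 0.5193, -0.4482]), np.float64(28.3), np.float64(50.4), np.float64(-2.0)) tray 13.0 -37.1
([334.0, 224.0], 1345, array([ 0.5239, -0.3694]), np.float64(26.4), np.float64(48.5), np.float64(-3.6)) tray 12.9 41.8
```

Both charged packs are in the tray as planned, the patches read full size (flat), and the arm is clear of everything.

```bash
python3 -c "
from station import robot
print(robot.sign_off())"
```

```text
the job is handed in; nothing more can be done
None
```

The job is handed in, though no verdict came back: I turned the dial off, laid both green packs flat in the tray, seated both orange packs flat in the left and middle bays, and turned the dial to within about 2° of the orange mark.

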